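# Fit new heater tubes under the heat plate of a food warmer

### The arm

A 7-joint arm with a two-finger parallel gripper is mounted at the origin on the work surface. World frame = base frame: x ahead of the robot, y to its left, z up, the work surface at z = 0. Lengths are in m, angles in rad, forces in N, time in s.
With the tool pointing down it reaches from about 0.4 to 0.85 m from the base axis. Payload 10.4 kg.
Tool frame: the origin (TCP) lies between the finger pads; the fingertips stand 17 mm ahead of it and the grasp point (between the pads) lies 2 mm behind it; z points along the fingers, y is the direction in which the jaws open and shut (so a half turn about z gives the same grasp; the last joint's range is limited). The gripper opens to 85 mm and grips with 20 to 120 N. Pads are 22 mm wide; open, the fingers measure 114 mm over their backs; the gripper's body (76 mm by 85 mm) begins 54 mm behind the grasp point. The pads swing forward as they close: fully open they stand 13 mm farther back than shut.
Start: joints at [-1.263, 0.332, -0.065, 1.46, 0.022, 1.35, -0.088], TCP at [0.203, 0.591, 0.248] pointing down, gripper open.
Joint ranges: [-2.6, 2.6], [-0.5, 2.12], [-1.47, 1.34], [0.16, 2.42], [-1.27, 4.41], [0.06, 2.06], [-2.6, 2.6]. Speed limits (rad/s): [2.22, 2.22, 2.79, 2.79, 3.14, 3.14, 3.14].

### API

Orientations are given as a unit quaternion [x, y, z, w].
In Python, from workcell import manip gives the robot as it stands.
- The arm moves only by the tool jog_arm, never from a script. Its argument "steps" is one flat list of numbers, 5 for each row, row after row: the finger opening in m, from 0 to 0.0854, then the shift along the tool's x, y, z in m, then the turn about the tool's z in rad. In form: [gripper, x, y, z, twist, gripper, x, y, z, twist, ...]. A call has exactly 10 rows; each row is the pose to reach, as a shift and turn from the pose commanded when the call began, along the tool's axes at that moment; what a row does not reach only later rows make up. A row lasts 1/10 s, in which the tool goes at most 50 mm and 8.59 degrees, less where a joint would pass 70% of its speed; a pose out of reach is approached as far as the arm can. A call with a gripper value outside its range is refused whole. The fingers move at their own pace and stop on an object; "grip_force" is the grip in N (left out, the last holds). Time passes only in rows, so rows that repeat a pose let the fingers close, or fill a call up. It gives the time, the measured TCP pose, the force and the opening at its end, in the units of the state.
- manip.get_obs(): the state, without advancing time (a new reading comes with each control period).
- manip.camera(name): name is "side" or "top"; returns (picture, depth): 420x560x3 uint8, red, green, blue; 420x560 float32, m along the optical axis (not along the pixel's ray), 0 where there is no reading.
- manip.calibration(name): a dict with "mtx" (3x3 intrinsics, pixels), "world_to_cam" (4x4, takes a point from world to camera coordinates). Camera axes: x right, y down, z forward; pixel columns grow to the right and rows downward; lengths in m; the calibration is good to about 2 mm. A picture is of the moment at which its call begins. calibration takes no time and is no camera call.
- manip.hand_in(): hands the job in, once; it reports no verdict.
The state is a dict: "clock": time; "joint_pos": joint angles; "joint_velocities": joint speeds; "tau": joint torques, N m; "position": TCP position; "ee_rot": TCP orientation; "ft_force": force on the tool from outside, world axes, zero at the start; "torque": the same for the moment, N m; "grip_width": opening from 0.0 (shut) to 1.0 (fully open).
Only numpy, scipy, OpenCV 4.12 (cv2) and the standard library are available. Lean on these libraries where they do the work, as an engineer would, in place of code of your own. Each camera call takes 0.05 s, during which the arm holds its last target.

### The job

Fit all the new quartz heater tubes lying on the bench into the food warmer's heater base. Release the perforated heat plate by pushing its spring catch down through the small round hole in the deck with the wooden dowel, lever the plate well up with the flat pry blade and open it, lay each tube down in a holder of its own in the bay, then shut the plate until it clicks home. Finish with the dowel standing in its hole in the tool block and the pry blade lying on the rubber mat, and leave everything else on the bench where it is.

Things in the scene. Friction and masses are not known exactly. Their poses are not given: they have to be found in the camera images.
- warmer: Heater base of a food warmer, fixed: steel box 260 (x) by 290 (y) by 90 mm; origin under its centre, z up, black fascia on +x. Deck at z 90 with a hinged perforated plate on it; below the plate an open bay, y -70 to 120, x -79 to 79, floor at z 36 mm. Outside the plate the deck from y -95 to -145 is bare but for the release hole.
- hole (a point): Centre of the mouth of the release hole, 20 mm in diameter, in the deck (base x 0, y -120, z 90 mm). Behind the deck lies the tail of the spring catch, its top 16 mm below the mouth; pushing it 5 mm farther down (3 to 8 N) frees the plate, 8 to 10 mm is ample, hard stop at 11 mm.
- catch (a joint): Angle of the spring catch, rad: 0 at rest, grows as its tail is pushed down through the hole (0.15 to 0.2 frees the plate, stop at 0.35); springs back when let go.
- plate (a joint): Angle of the perforated plate, rad: 0 shut, 1.57 upright, stop 1.9; caught it rests at 0 to 0.01. Released, a sprung pin lifts it to 0.05 to 0.07: a gap of 11 to 15 mm under its free edge. Stiff hinge: stays where left; about 2 N at the edge raises it. To shut, press the middle of the free edge with 10 to 15 N until it clicks at 0; uncaught it rises to 0.05 again.
- plate_hinge (a point): Middle of the plate's hinge line, fixed on the heater base at y 135, z 92 mm; the hinge runs along the base's x axis.
- plate_edge (a point): Middle of the plate's free edge, half-way through its thickness; moves with the plate. Plate 200 (along hinge) by 230 mm (hinge to free edge), 4 mm thick, 0.2 kg, no handle; shut, the free edge points to the base's -y and the underside is level with the deck. A keeper tongue hangs 30 mm below it at mid-width, 14 mm in from the edge.
- holder0 (a point): Tube holder 0 of three: where a seated tube's centre lies (base x 0, y -25, z 68 mm). A pair of slots in white ceramic blocks at base x -68 and 68 mm (22 mm long), 27 mm wide, slot floor z 58, cheeks up to z 72 mm. The tube lies along the base's x axis; 158 mm between the bay's end walls.
- holder1 (a point): Tube holder 1 of three: where a seated tube's centre lies (base x 0, y 25, z 68 mm). A pair of slots in white ceramic blocks at base x -68 and 68 mm (22 mm long), 27 mm wide, slot floor z 58, cheeks up to z 72 mm. The tube lies along the base's x axis; 158 mm between the bay's end walls.
- holder2 (a point): Tube holder 2 of three: where a seated tube's centre lies (base x 0, y 75, z 68 mm). A pair of slots in white ceramic blocks at base x -68 and 68 mm (22 mm long), 27 mm wide, slot floor z 58, cheeks up to z 72 mm. The tube lies along the base's x axis; 158 mm between the bay's end walls.
- tube0_mid (a point): Centre of a quartz heater tube 150 mm long (its x): off-white round tube, 16 mm diameter, with a square white ceramic cap 20 by 20 by 20 mm on each end; 0.06 kg. Lies flat on the bench at the start, centre 10 mm up. Two or three are there; an absent one reads None.
- tube1_mid (a point): Centre of a quartz heater tube 150 mm long (its x): off-white round tube, 16 mm diameter, with a square white ceramic cap 20 by 20 by 20 mm on each end; 0.06 kg. Lies flat on the bench at the start, centre 10 mm up. Two or three are there; an absent one reads None.
- tube2_mid (a point): Centre of a quartz heater tube 150 mm long (its x): off-white round tube, 16 mm diameter, with a square white ceramic cap 20 by 20 by 20 mm on each end; 0.06 kg. Lies flat on the bench at the start, centre 10 mm up. Two or three are there; an absent one reads None.
- dowel_mid (a point): Centre of the plain wooden dowel, 14 mm in diameter, 180 mm long (its z), 0.04 kg. At the start it stands in the hole of the tool block, lower end 10 mm above the bench.
- block_hole (a point): Centre of the mouth of the hole in the wooden tool block (60 by 70 by 50 mm high, fixed): 20 mm in diameter, 40 mm deep, mouth 50 mm above the bench.
- blade_grip (a point): Grip point of the flat pry blade, in the handle 25 mm behind its front end, 12 mm above the flat underside. x points to the tip, 120 mm ahead. Black handle 100 long, 26 wide, 24 mm high (75 behind to 25 mm ahead of this point); steel blade 95 long, 36 wide, 3 mm thick, flush with the underside. 0.13 kg. Lies flat on the mat at the start.
- mat: Black rubber tool mat, 230 (x) by 110 by 3 mm thick, fixed on the bench. Origin under its centre.
- reel: Bystander, not part of the job: yellow strapping reel; leave it where it is (origin under its centre).
- cleaner: Bystander, not part of the job: bottle; leave it where it is (origin under its centre).
- jar: Bystander, not part of the job: jar; leave it where it is (origin under its centre).
- driver: Bystander, not part of the job: screwdriver; leave it where it is (origin under its centre).
- dial: Bystander, not part of the job: spare dial; leave it where it is (origin under its centre).
- carton: Bystander, not part of the job: small carton; leave it where it is (origin under its centre).
Mind the look-alikes: they are no part of the job. Leave any yellow look-alike of the part that bears blade_grip alone.

How it is judged:
On the way, in this order (a step that is already met when the one before it is completed fails the run):
1. the spring catch is pushed in by the dowel, through the hole (value of joint catch above 0.15 rad and contact force between dowel and catch above 0.5 N), for 0.05 s.
2. the plate is levered up past 0.15 rad, the pry blade bearing on it (value of joint plate above 0.15 rad and contact force between blade and plate above 0.2 N), for 0.05 s.
3. with the plate open, every tube lies in a holder (value of joint plate above 0.5 rad and z of tube0_mid in the frame of warmer between 0.063 and 0.073 m and x of tube0_mid in the frame of warmer between -0.008 and 0.008 m and angle between the x axis of each of tube0_mid, tube1_mid, tube2_mid and the x axis of warmer, either way round below 0.1 rad and (y of tube0_mid in the frame of warmer between -0.032 and -0.018 m or y of tube0_mid in the frame of warmer between 0.018 and 0.032 m or y of tube0_mid in the frame of warmer between 0.068 and 0.082 m) and z of tube1_mid in the frame of warmer between 0.063 and 0.073 m and x of tube1_mid in the frame of warmer between -0.008 and 0.008 m and (y of tube1_mid in the frame of warmer between -0.032 and -0.018 m or y of tube1_mid in the frame of warmer between 0.018 and 0.032 m or y of tube1_mid in the frame of warmer between 0.068 and 0.082 m) and z of tube2_mid in the frame of warmer between 0.063 and 0.073 m and x of tube2_mid in the frame of warmer between -0.008 and 0.008 m and (y of tube2_mid in the frame of warmer between -0.032 and -0.018 m or y of tube2_mid in the frame of warmer between 0.018 and 0.032 m or y of tube2_mid in the frame of warmer between 0.068 and 0.082 m)), for 0.2 s.
At the end, for the whole second after the job is handed in: Each tube lies in its own holder (8 mm along, 7 mm across, 5 mm in height, 0.1 rad), the plate is shut and caught (under 0.02 rad), the dowel stands in the block's hole (tilt under 0.2 rad), the pry blade lies flat with its grip point over the mat, all at rest (z of tube0_mid in the frame of warmer between 0.063 and 0.073 m and x of tube0_mid in the frame of warmer between -0.008 and 0.008 m and angle between the x axis of each of tube0_mid, tube1_mid, tube2_mid and the x axis of warmer, either way round below 0.1 rad and (y of tube0_mid in the frame of warmer between -0.032 and -0.018 m or y of tube0_mid in the frame of warmer between 0.018 and 0.032 m or y of tube0_mid in the frame of warmer between 0.068 and 0.082 m) and z of tube1_mid in the frame of warmer between 0.063 and 0.073 m and x of tube1_mid in the frame of warmer between -0.008 and 0.008 m and (y of tube1_mid in the frame of warmer between -0.032 and -0.018 m or y of tube1_mid in the frame of warmer between 0.018 and 0.032 m or y of tube1_mid in the frame of warmer between 0.068 and 0.082 m) and z of tube2_mid in the frame of warmer between 0.063 and 0.073 m and x of tube2_mid in the frame of warmer between -0.008 and 0.008 m and (y of tube2_mid in the frame of warmer between -0.032 and -0.018 m or y of tube2_mid in the frame of warmer between 0.018 and 0.032 m or y of tube2_mid in the frame of warmer between 0.068 and 0.082 m) and value of joint plate below 0.02 rad and value of joint catch below 0.08 rad and horizontal distance between dowel_mid and block_hole below 0.02 m and height (world z) of dowel_mid below 0.108 m and angle between each of dowel_mid, blade_grip's own z axis and vertical below 0.2 rad and x of blade_grip in the frame of mat between -0.11 and 0.11 m and y of blade_grip in the frame of mat between -0.055 and 0.055 m and z of blade_grip in the frame of mat below 0.022 m and linear speed of each of tube0, tube1, tube2, dowel, blade below 0.02 m/s); the robot touches nothing.
It fails at once if a thing that is not part of the job is moved more than 3 cm (distance of any of reel, cleaner, jar, driver, dial, carton from where it was at the start of the episode above 0.03 m).
Of tube0, tube1, tube2 only 2 to 3 are there at a start; the rules pass over those that are not, and their reading is None.
At some moment in a run one of tube0, tube1, tube2 may be knocked a few centimetres aside while the robot is not near it.
It also fails if it takes over 210 s, if anything falls off the work surface, if the arm or the gripper's body presses on something with over 40 N, if the wrist force passes 120 N, or if a joint passes its speed limit or range.

## Working session

There is one attempt and no reset: what is moved stays moved. The work goes in short steps, Python scripts to look and compute and a tool call to move; the robot and the scene stay as the last step left them, time stands still between calls to the robot, and variables do not carry over. Pictures are saved under pics/ and viewed, and the job is handed in when it is done.

Besides the shell and the picture viewer there is one more tool, called after "Request:" in YAML: its name, and indented under it one key for each argument. jog_arm: Moves the arm, as the interface text tells. Its arguments: {"type":"object","properties":{"steps":{"type":"array"},"grip_force":{"type":"number"}},"required":["steps"]}

```bash
mkdir -p pics; ls
cat > h.py <<'E'
import numpy as np,cv2
from workcell import manip
from scipy.spatial.transform import Rotation as R
def snap(name,fn,crop=None,scale=1):
    p,d=manip.camera(name)
    np.savez('last_'+name,p=p,d=d)
    save(p,fn,crop,scale); return p,d
def save(p,fn,crop=None,scale=1):
    if crop: x0,y0,x1,y1=crop; p=p[y0:y1,x0:x1]
    p=cv2.resize(p,None,fx=scale,fy=scale,interpolation=cv2.INTER_CUBIC)
    cv2.imwrite('pics/'+fn,p[:,:,::-1])
def last(name):
    z=np.load('last_'+name+'.npz'); return z['p'],z['d']
def px(name,u,v,z=None,d=None):
    c=manip.calibration(name); K=np.array(c['mtx']); T=np.linalg.inv(np.array(c['world_to_cam']))
    r=np.linalg.inv(K)@np.array([u,v,1.])
    if z is None:
        return T[:3,:3]@(r*d)+T[:3,3]
    a=T[:3,:3]@r; return T[:3,3]+a*((z-T[2,3])/a[2])
def proj(name,P):
    c=manip.calibration(name); K=np.array(c['mtx']); W=np.array(c['world_to_cam'])
    q=W[:3,:3]@np.asarray(P)+W[:3,3]; q=K@q; return q[:2]/q[2]
E
python3 - <<'E'
from h import *
snap('top','t0.png');snap('side','s0.png')
for n in('top','side'):print(manip.calibration(n))
print(manip.get_obs())
E
```

```text
pics
{'mtx': array([[481.38228163,   0.        , 281.96991821],
       [  0.        , 481.38228163, 205.6442288 ],
       [  0.        ,   0.        ,   1.        ]]), 'world_to_cam': array([[-0.01676624, -0.9995269 , -0.02578495,  0.03358851],
       [-0.99743345,  0.01851536, -0.06916426,  0.49910905],
       [ 0.06960896,  0.02455915, -0.997272  ,  1.37723725],
       [ 0.        ,  0.        ,  0.        ,  1.        ]])}
{'mtx': array([[443.45196825,   0.        , 287.86625709],
       [  0.        , 443.45196825, 210.27712117],
       [  0.        ,   0.        ,   1.        ]]), 'world_to_cam': array([[ 0.9736687 , -0.2279572 , -0.00218753, -0.46813215],
       [-0.12296749, -0.51709994, -0.84704584,  0.12652693],
       [ 0.19195903,  0.82501101, -0.53151535,  1.30374969],
       [ 0.        ,  0.        ,  0.        ,  1.        ]])}
{'clock': 0.1, 'joint_pos': array([-1.2625975 ,  0.33279877, -0.06468099,  1.46084329,  0.02161589,
        1.34989081, -0.08850076]), 'joint_velocities': array([ 0.00220051, -0.00129962,  0.00185191, -0.00310246,  0.00021915,
       -0.0005548 , -0.00217815]), 'tau': array([ 1.81786880e-03, -6.26739407e+01,  4.92426369e-02, -3.92426670e+01,
        1.63594022e-02,  6.85071063e-03, -1.20019050e-05]), 'position': array([0.20291705, 0.59082052, 0.24760832]), 'ee_rot': array([ 1.64644459e-01,  9.86352784e-01, -6.18921037e-04, -6.41444130e-05]), 'ft_force': array([-0.39807806,  0.47949568,  0.88545745]), 'torque': array([ 0.00430718,  0.01916614, -0.01616277]), 'grip_width': 1.0001812411261217}
```

View pics/t0.png

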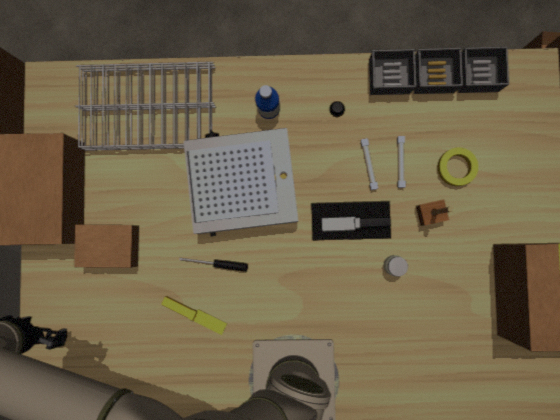

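View pics/s0.png

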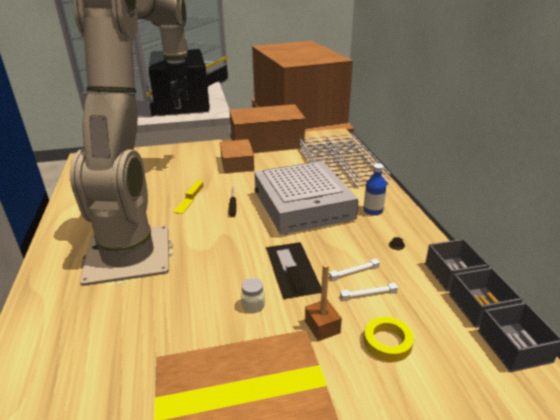

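Two tubes are visible at top (369,164) and (401,162). The black-handled blade is on the mat (350,222), with its yellow look-alike at (195,315). The dowel stands in its block at (433,212), and the heater is at (240,180) with its release hole at (283,174). Next I'll check close crops.

Run:
```python
from h import *
p,d=last('top')
save(p,'c1.png',(170,115,310,245),5.5)
save(p,'c2.png',(300,120,490,260),4.2)
p,d=last('side')
save(p,'c3.png',(230,150,430,350),3)
```

```text
(no output)
```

View pics/c1.png

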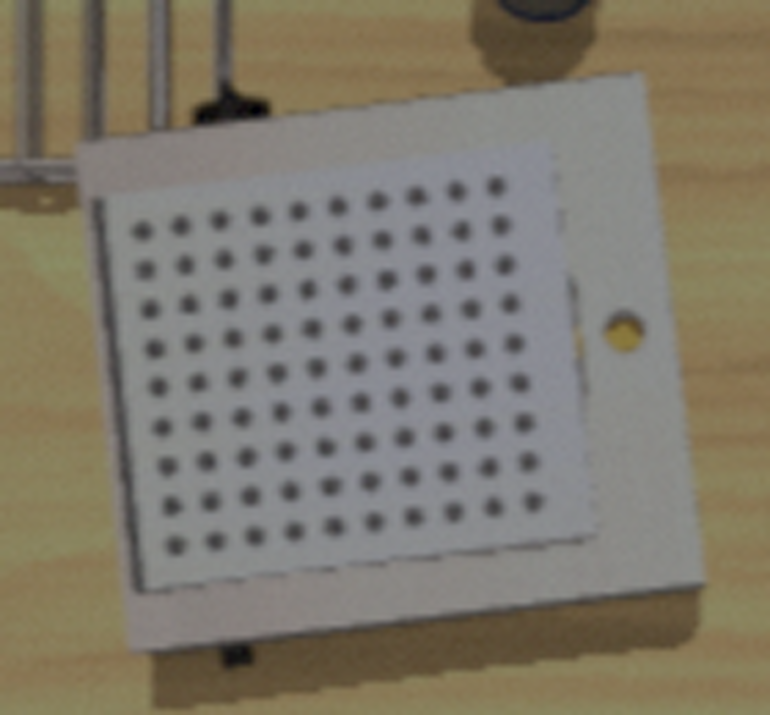

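View pics/c2.png

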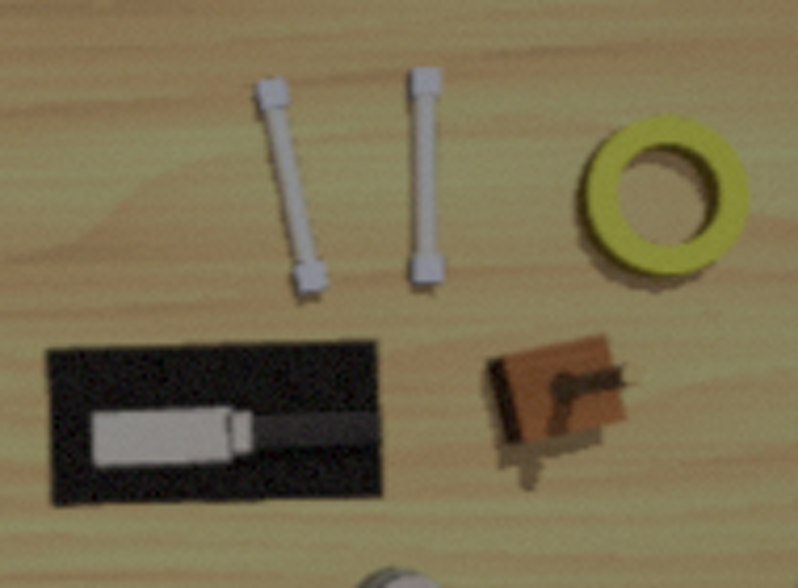

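View pics/c3.png

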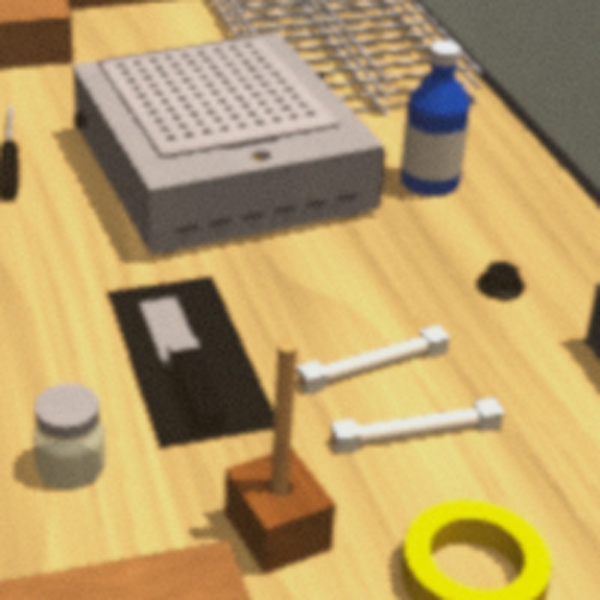

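Run:
```python
from h import *
f=lambda u,v,z,c,s:px('top',c[0]+u/s-.0,c[1]+v/s,z)
c1=(170,115);c2=(300,120)
P=[f(u,v,.09,c1,5.5) for u,v in((76,142),(643,72),(704,583),(130,650))]
for q in P:print('corner',q.round(4))
print('len',np.linalg.norm(P[1]-P[0]),np.linalg.norm(P[2]-P[3]),np.linalg.norm(P[0]-P[3]),np.linalg.norm(P[1]-P[2]))
C=np.mean(P,0);ey=(P[0]-P[1]+P[3]-P[2]);ex=(P[0]-P[3]+P[1]-P[2])
ay=np.arctan2(-ey[0],ey[1]);ax=np.arctan2(ex[1],ex[0]);print('C',C,ax,ay)
a=(ax+ay)/2
M=np.array([[np.cos(a),-np.sin(a)],[np.sin(a),np.cos(a)]])
print('hole pred',C[:2]+M@[0,-.12],'meas',f(624,331,.09,c1,5.5))
for n,l in(('tA',((272,95),(310,276))),('tB',((425,82),(427,269)))):
    a0,b0=[f(u,v,.02,c2,4.2) for u,v in l]
    print(n,((a0+b0)/2).round(4),np.linalg.norm(a0-b0),np.arctan2(*(a0-b0)[1::-1]))
print('blade tip corners',[f(u,v,.006,c2,4.2).round(4) for u,v in((92,412),(95,466),(230,407),(232,462))])
print('handle',[f(u,v,.027,c2,4.2).round(4) for u,v in((250,413),(252,453),(380,410),(380,448))])
print('mat',[f(u,v,.003,c2,4.2).round(4) for u,v in((47,351),(375,342),(382,496),(53,505))])
print('block',[f(u,v,.05,c2,4.2).round(4) for u,v in((505,357),(605,335),(626,421),(524,444))], f(569,385,.05,c2,4.2), 'dowel top',f(618,376,.19,c2,4.2))
p,d=last('top')
for (u,v) in((434,211),(446,209.5)):print(d[int(v),int(u)])
# depth map around block
print((d[200:226:2,418:454:2]*1000).astype(int))
```

```text
corner [0.6808 0.2936 0.09  ]
corner [0.7102 0.0056 0.09  ]
corner [ 0.4516 -0.0202  0.09  ]
corner [0.4232 0.2672 0.09  ]
len 0.289491790208821 0.28877890427822167 0.25895343088296763 0.2598967403563839
C [0.56645979 0.13655638 0.09      ] 0.10104380765508958 0.1001613547856519
hole pred [0.57851175 0.01716312] meas [0.57874306 0.01747651 0.09      ]
tA [ 0.6154 -0.2302  0.02  ] 0.12835416876511024 0.17545771949566097
tB [ 0.6204 -0.3231  0.02  ] 0.1299282673040759 -0.023299924092642317
blade tip corners [array([ 0.462 , -0.0906,  0.006 ]), array([ 0.4246, -0.0918,  0.006 ]), array([ 0.4637, -0.186 ,  0.006 ]), array([ 0.4257, -0.1863,  0.006 ])]
handle [array([ 0.4585, -0.1968,  0.027 ]), array([ 0.4312, -0.1974,  0.027 ]), array([ 0.4589, -0.2849,  0.027 ]), array([ 0.4331, -0.2841,  0.027 ])]
mat [array([ 0.5051, -0.0604,  0.003 ]), array([ 0.5072, -0.2878,  0.003 ]), array([ 0.4005, -0.2892,  0.003 ]), array([ 0.3981, -0.0624,  0.003 ])]
block [array([ 0.492 , -0.3646,  0.05  ]), array([ 0.5055, -0.4316,  0.05  ]), array([ 0.4477, -0.4432,  0.05  ]), array([ 0.4336, -0.3751,  0.
[... 649 characters left out ...]
6 1249 1235
  1221 1211 1209 1208]
 [1375 1361 1350 1350 1351 1357 1349 1339 1326 1308 1291 1272 1259 1250
  1245 1398 1397 1394]
 [1386 1360 1349 1347 1351 1356 1355 1352 1341 1353 1349 1348 1355 1349
  1349 1398 1403 1397]
 [1384 1366 1348 1352 1347 1350 1349 1344 1348 1349 1350 1347 1344 1344
  1349 1401 1395 1404]
 [1398 1374 1355 1352 1351 1352 1351 1351 1350 1342 1347 1349 1347 1349
  1347 1340 1404 1392]
 [1397 1376 1360 1348 1349 1348 1348 1348 1353 1347 1350 1346 1346 1346
  1347 1396 1396 1398]
 [1395 1385 1361 1352 1345 1350 1347 1346 1349 1347 1396 1399 1397 1396
  1392 1394 1399 1399]
 [1398 1386 1363 1346 1348 1401 1393 1397 1399 1401 1401 1391 1395 1396
  1396 1392 1397 1395]]
```

```bash
cat >> h.py <<'E'
def ray(name,u,v):
    c=manip.calibration(name); K=np.array(c['mtx']); T=np.linalg.inv(np.array(c['world_to_cam']))
    a=T[:3,:3]@(np.linalg.inv(K)@np.array([u,v,1.])); return T[:3,3],a/np.linalg.norm(a)
def tri(a,b):
    (o1,d1),(o2,d2)=ray('top',*a),ray('side',*b)
    A=np.stack([d1,-d2],1); t=np.linalg.lstsq(A,o2-o1,rcond=None)[0]
    p,q=o1+d1*t[0],o2+d2*t[1]; return (p+q)/2,np.linalg.norm(p-q)
WC=np.array([.5664,.1366]); WA=.1006
def w2(x,y):
    c,s=np.cos(WA),np.sin(WA); return WC+np.array([c*x-s*y,s*x+c*y])
def go(x,y,z,jaw=None):
    """print tool-frame shift to reach TCP x,y,z with jaw direction deg (mod 180)"""
    o=manip.get_obs(); r=R.from_quat(o['ee_rot']).as_matrix()
    s=r.T@(np.array([x,y,z])-o['position'])
    j=np.degrees(np.arctan2(r[1,1],r[0,1]))
    tw=0
    if jaw is not None:
        tw=-np.radians((jaw-j+90)%180-90)
    print('pos',o['position'].round(4),'jaw',round(j,2),'tilt',np.degrees(np.arccos(-r[2,2])).round(2),'j7',o['joint_pos'].round(2),'F',o['ft_force'].round(1),'gw',round(o['grip_width'],3),'t',o['clock'])
    print('SHIFT',s.round(4),'TWIST',round(tw,3))
E
python3 - <<'E'
from h import *
print(tri((448,209.5),(325.7,267)), px('top',448,209.5,.19), px('side',325.7,267,.19))
print('base', px('top',434.3,212,.05),px('side',324.3,312.5,.05))
p,d=last('top')
for u,v in((268,92),(337,108),(396,267)):
    print(px('top',u,v,d=d[v,u]))
print('hole',w2(0,-.12),'edge',w2(0,-.095),'h0',w2(0,-.025),'h1',w2(0,.025))
go(.5,.3,.33,90)
E
```

```text
(array([ 0.4714766 , -0.40062062,  0.17915348]), np.float64(0.0015392841190699394)) [ 0.47012678 -0.39696532  0.19      ] [ 0.46786464 -0.41321506  0.19      ]
base [ 0.47156954 -0.4030908   0.05      ] [ 0.47213293 -0.40886789  0.05      ]
[0.79038    0.05295035 0.16470894]
[ 0.78252229 -0.14102092  0.02096541]
[ 0.32102722 -0.28760328  0.06741582]
hole [0.57845165 0.01720671] edge [0.57594089 0.04208031] h0 [0.56891076 0.1117264 ] h1 [0.56388924 0.1614736 ]
pos [0.2029 0.5908 0.2476] jaw 71.05 tilt 0.07 j7 [-1.26  0.33 -0.06  1.46  0.02  1.35 -0.09] F [-0.4  0.5  0.9] gw 1.0 t 0.1
SHIFT [-0.3754 -0.1787 -0.0821] TWIST -0.331
```

Request:
jog_arm:
  steps: [0.05,-0.037,-0.018,-0.009,-0.033,0.05,-0.075,-0.036,-0.018,-0.066,0.05,-0.112,-0.054,-0.027,-0.1,0.05,-0.15,-0.072,-0.035,-0.133,0.05,-0.187,-0.09,-0.042,-0.166,0.05,-0.225,-0.108,-0.05,-0.2,0.05,-0.262,-0.126,-0.06,-0.233,0.05,-0.3,-0.144,-0.068,-0.266,0.05,-0.337,-0.161,-0.075,-0.3,0.05,-0.375,-0.179,-0.082,-0.331]
  grip_force: 60

```text
clock: 1.1
position: [0.5003, 0.2988, 0.3304]
ee_rot: [-0.001, 1.0, -0.0, -0.0]
ft_force: [0.0, 0.6, -0.2]
grip_width: 0.583
```

Run:
```python
from h import *
go(.52,-.05,.30,90)
go(.471,-.403,.26,90)
```

```text
pos [0.5003 0.2988 0.3304] jaw 90.11 tilt 0.02 j7 [-0.76  0.21  0.17  1.45 -0.03  1.49  0.98] F [ 0.   0.6 -0.2] gw 0.583 t 1.1
SHIFT [-0.019  -0.3488  0.0304] TWIST 0.002
pos [0.5003 0.2988 0.3304] jaw 90.11 tilt 0.02 j7 [-0.76  0.21  0.17  1.45 -0.03  1.49  0.98] F [ 0.   0.6 -0.2] gw 0.583 t 1.1
SHIFT [ 0.0306 -0.7017  0.0704] TWIST 0.002
```

Request:
jog_arm:
  steps: [0.05,0,-0.045,0,0,0.05,0,-0.09,0,0,0.05,0,-0.135,0,0,0.05,0,-0.18,0,0,0.05,0,-0.225,0,0,0.05,0.005,-0.27,0,0,0.05,0.01,-0.315,0,0,0.05,0.015,-0.36,0,0,0.05,0.02,-0.405,0,0,0.05,0.024,-0.45,0,0]

```text
clock: 2.1
position: [0.4748, -0.1517, 0.3302]
ee_rot: [-0.0, 1.0, 0.0, 0.0]
ft_force: [0.7, -0.2, 1.2]
grip_width: 0.588
```

Request:
jog_arm:
  steps: [0.05,0.001,-0.045,0,0,0.05,0.002,-0.09,0.01,0,0.05,0.003,-0.135,0.02,0,0.05,0.004,-0.18,0.03,0,0.05,0.006,-0.225,0.045,0,0.05,0.006,-0.25,0.06,0,0.05,0.006,-0.252,0.065,0,0.05,0.006,-0.252,0.07,0,0.05,0.006,-0.252,0.07,0,0.05,0.006,-0.252,0.07,0]

```text
clock: 3.1
position: [0.4705, -0.4006, 0.2608]
ee_rot: [-0.001, 1.0, 0.0, 0.001]
ft_force: [0.8, -0.4, 0.4]
grip_width: 0.585
```

Run:
```python
from h import *
snap('side','s1.png',(230,150,430,350),3)
snap('top','t1.png',(380,140,500,260),5)
go(.471,-.403,.150,90)
```

```text
pos [ 0.4704 -0.4011  0.2611] jaw 90.1 tilt 0.08 j7 [ 0.06  0.37  0.74  1.5  -0.25  1.37  2.4 ] F [ 0.8 -0.7 -0.3] gw 0.584 t 3.2
SHIFT [-0.0005 -0.0019  0.1111] TWIST 0.002
```

View pics/s1.png

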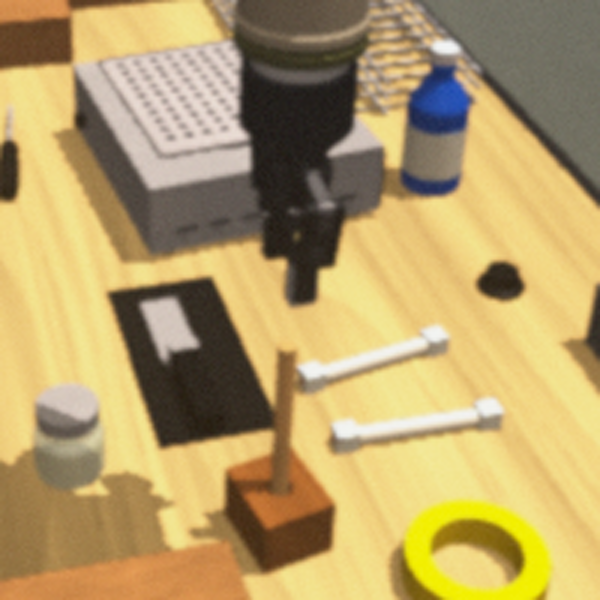

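Request:
jog_arm:
  steps: [0.05,0,-0.002,0.02,0,0.05,0,-0.002,0.045,0,0.05,0,-0.002,0.07,0,0.05,0,-0.002,0.09,0,0.05,0,-0.002,0.1,0,0.05,0,-0.002,0.109,0,0.05,0,-0.002,0.109,0,0,0,-0.002,0.109,0,0,0,-0.002,0.109,0,0,0,-0.002,0.109,0]

```text
clock: 4.2
position: [0.4701, -0.4042, 0.1523]
ee_rot: [-0.0, 1.0, -0.0, 0.001]
ft_force: [-0.1, 1.1, 2.8]
grip_width: 0.147
```

Request:
jog_arm:
  steps: [0,0,0,0,0,0,0,0,0,0,0,0,0,0,0,0,0,0,0,0,0,0,0,0,0,0,0,0,-0.005,0,0,0,0,-0.02,0,0,0,0,-0.04,0,0,0,0,-0.065,0,0,0,0,-0.09,0]

```text
clock: 5.2
position: [0.4694, -0.4041, 0.2432]
ee_rot: [0.0, 1.0, -0.0, 0.0]
ft_force: [0.9, -0.5, -1.2]
grip_width: 0.145
```

Run:
```python
from h import *
snap('side','s2.png',(230,150,430,350),3)
go(.471,-.403,.152,90)
```

```text
pos [ 0.4705 -0.4054  0.2477] jaw 89.98 tilt 0.34 j7 [ 0.07  0.38  0.74  1.51 -0.26  1.34  2.41] F [ 0.3 -1.6  2.7] gw 0.146 t 5.25
SHIFT [-0.      0.0027  0.0957] TWIST -0.0
```

View pics/s2.png

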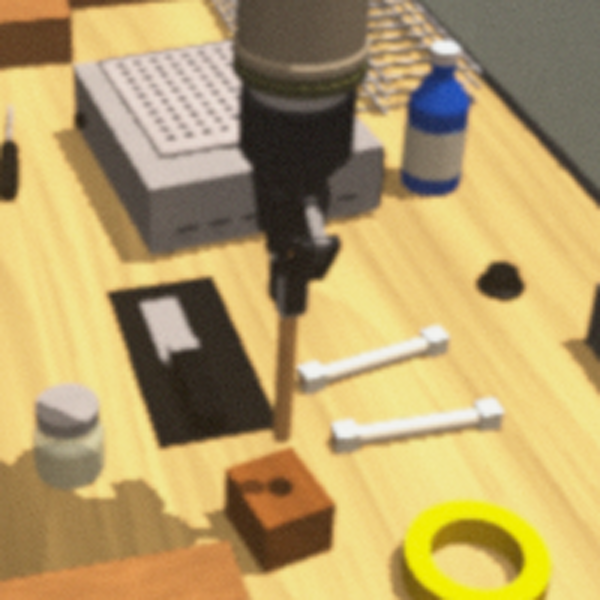

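Request:
jog_arm:
  steps: [0,-0.005,0.03,-0.02,0,0,-0.015,0.07,-0.03,0,0,-0.03,0.115,-0.03,0,0,-0.045,0.16,-0.03,0,0,-0.06,0.205,-0.03,0,0,-0.072,0.25,-0.03,0,0,-0.084,0.295,-0.03,0,0,-0.095,0.34,-0.03,0,0,-0.104,0.385,-0.025,0,0,-0.108,0.422,-0.02,0]

```text
clock: 6.25
position: [0.578, 0.0209, 0.2621]
ee_rot: [-0.001, 1.0, 0.0, 0.001]
ft_force: [0.7, -0.2, 0.4]
grip_width: 0.147
```

Request:
jog_arm:
  steps: [0,0,0,0,0,0,0,0,0,0,0,0,0,0,0,0,0,0,0,0,0,0,0,0,0,0,0,0,0,0,0,0,0,0,0,0,0,0,0,0,0,0,0,0,0,0,0,0,0,0]

```text
clock: 7.25
position: [0.5776, 0.0181, 0.2613]
ee_rot: [-0.0, 1.0, 0.0, 0.0]
ft_force: [1.3, -0.9, 0.2]
grip_width: 0.143
```

Run:
```python
from h import *
p,d=snap('side','s3.png',(240,130,380,260),5)
p,d=snap('top','t3.png',(230,120,340,230),5)
save(p,'t3b.png',(380,140,500,260),5)
go(.5786,.0174,.27,90)
```

```text
pos [0.5776 0.0181 0.2613] jaw 90.02 tilt 0.0 j7 [-0.56  0.23  0.53  1.6  -0.12  1.34  1.56] F [-0.6 -0.3 -0.6] gw 0.149 t 7.35
SHIFT [-0.001  -0.0007 -0.0087] TWIST 0.0
```

View pics/s3.png

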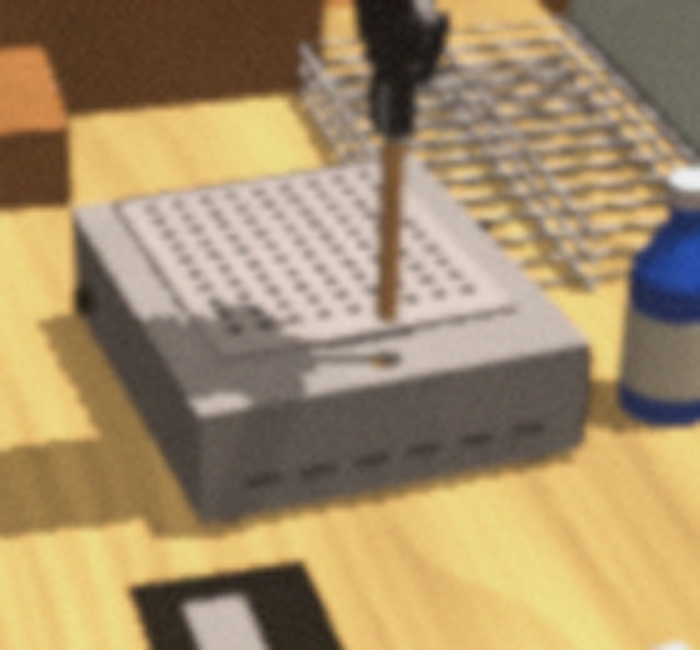

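View pics/t3b.png

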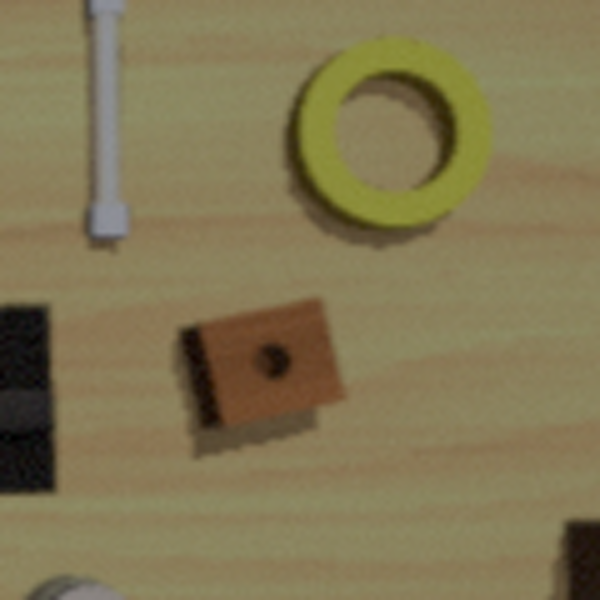

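Run:
```python
from h import *
print('tip pred',proj('side',(.5776,.0181,.119)),'grip',proj('side',(.5776,.0181,.244)))
print('hole pred',proj('side',(.5786,.0174,.09)))
print('block hole',px('top',380+273/5,140+360/5,.05), px('side',323.7,312.3,.05))
```

```text
tip pred [317.03549887 192.53749987] grip [318.43312474 155.5094159 ]
hole pred [317.10231961 200.69314367]
block hole [ 0.47155433 -0.40392562  0.05      ] [ 0.47096485 -0.40793428  0.05      ]
```

Request:
jog_arm:
  steps: [0,-0.001,-0.001,0.01,0,0,-0.001,-0.001,0.02,0,0,-0.001,-0.001,0.028,0,0,-0.001,-0.001,0.034,0,0,-0.001,-0.001,0.04,0,0,-0.001,-0.001,0.044,0,0,-0.001,-0.001,0.047,0,0,-0.001,-0.001,0.05,0,0,-0.001,-0.001,0.052,0,0,-0.001,-0.001,0.053,0]

```text
clock: 8.35
position: [0.5798, 0.0156, 0.2105]
ee_rot: [0.0, 1.0, -0.0, 0.002]
ft_force: [-2.2, -3.1, 17.8]
grip_width: 0.146
```

Run:
```python
from h import *
p,d=snap('side','s4.png',(240,130,380,260),5)
go(.5786,.0174,.27,90)
```

```text
pos [0.5798 0.0157 0.2105] jaw 89.95 tilt 0.21 j7 [-0.54  0.27  0.52  1.66 -0.14  1.24  1.58] F [-2.6 -2.4 13.8] gw 0.146 t 8.4
SHIFT [ 0.0009  0.0017 -0.0595] TWIST -0.001
```

View pics/s4.png

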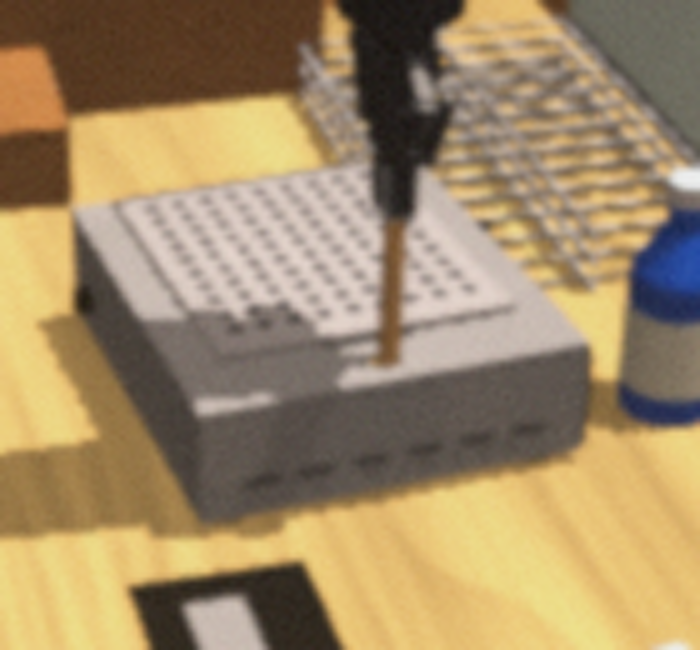

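Request:
jog_arm:
  steps: [0,0,0,0,0,0,0,0,0,0,0,0,0,0.001,0,0,0,0,0.001,0,0,0,0,0.002,0,0,0,0,0.002,0,0,0,0,0.003,0,0,0,0,0.003,0,0,0,0,0.003,0,0,0,0,0.003,0]

```text
clock: 9.4
position: [0.58, 0.0157, 0.2081]
ee_rot: [0.0, 1.0, -0.0, 0.002]
ft_force: [-2.7, -2.9, 17.3]
grip_width: 0.15
```

Run:
```python
from h import *
p0,d0=last('side')
p,d=snap('side','s5.png',(240,130,380,260),5)
p,d=snap('top','t5.png',(170,115,310,245),5.5)
go(.5786,.0174,.27,90)
```

```text
pos [0.5799 0.0157 0.2081] jaw 89.95 tilt 0.24 j7 [-0.54  0.27  0.52  1.67 -0.14  1.24  1.58] F [-3.6 -3.1 19. ] gw 0.145 t 9.5
SHIFT [ 0.0011  0.0017 -0.0619] TWIST -0.001
```

View pics/s5.png

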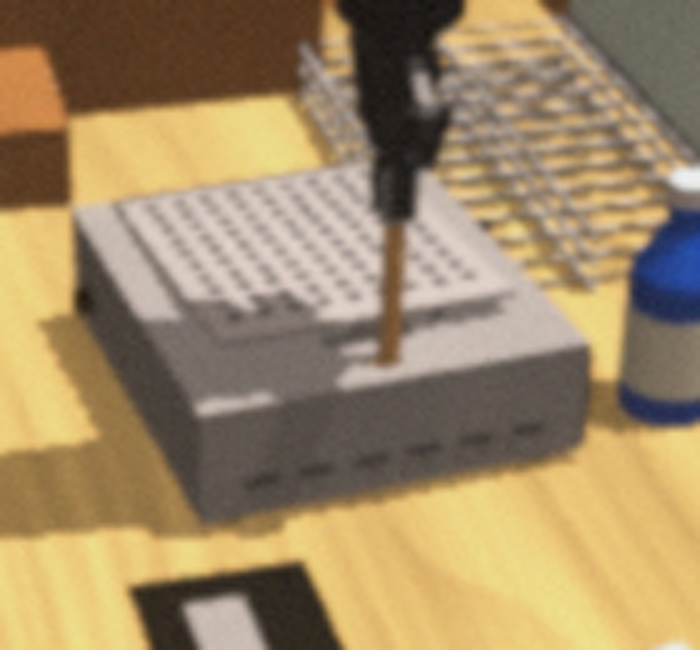

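View pics/t5.png

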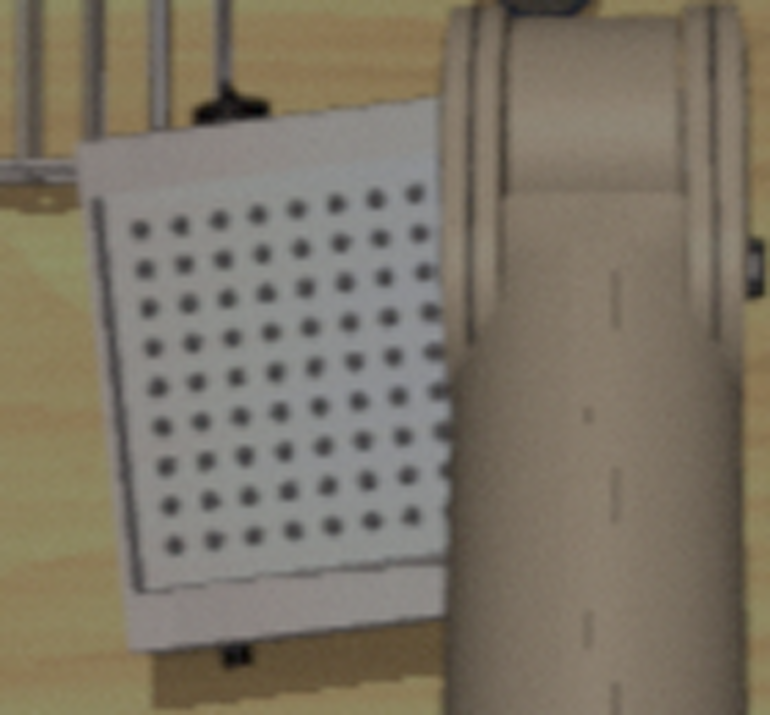

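The catch is pushed and the plate has popped up: the side view shows a dark gap under its free edge at crop (440,318). Returning the dowel.

Request:
jog_arm:
  steps: [0,0,0,-0.02,0,0,0,0,-0.045,0,0,0,0,-0.07,0,0,0,0,-0.09,0,0,0.01,-0.03,-0.095,0,0,0.02,-0.07,-0.095,0,0,0.033,-0.115,-0.095,0,0,0.047,-0.16,-0.095,0,0,0.06,-0.205,-0.095,0,0,0.073,-0.25,-0.095,0]

```text
clock: 10.5
position: [0.5049, -0.2347, 0.3006]
ee_rot: [-0.0, 1.0, 0.0, 0.001]
ft_force: [1.0, -0.5, -0.4]
grip_width: 0.148
```

Request:
jog_arm:
  steps: [0,0.01,-0.045,0,0,0,0.02,-0.09,0,0,0,0.03,-0.135,0.01,0,0,0.035,-0.16,0.02,0,0,0.036,-0.17,0.03,0,0,0.036,-0.17,0.04,0,0,0.036,-0.17,0.05,0,0,0.036,-0.17,0.05,0,0,0.036,-0.17,0.05,0,0,0.036,-0.17,0.05,0]

```text
clock: 11.5
position: [0.4703, -0.4023, 0.2509]
ee_rot: [-0.001, 1.0, -0.0, 0.001]
ft_force: [-0.2, 0.9, -0.5]
grip_width: 0.146
```

Run:
```python
from h import *
p,d=snap('side','s6.png',(230,180,400,330),4)
go(.470,-.404,.153,90)
```

```text
pos [ 0.4702 -0.4025  0.251 ] jaw 90.07 tilt 0.07 j7 [ 0.04  0.38  0.78  1.51 -0.27  1.36  2.41] F [0.6 0.2 0.4] gw 0.152 t 11.55
SHIFT [ 0.0004 -0.0014  0.098 ] TWIST 0.001
```

View pics/s6.png

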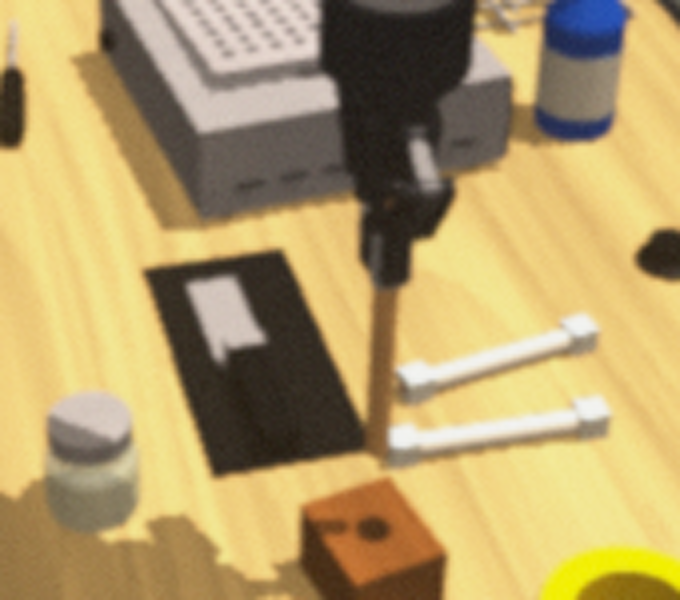

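Request:
jog_arm:
  steps: [0,0,-0.002,0.02,0,0,0,-0.002,0.04,0,0,0,-0.002,0.05,0,0,0,-0.002,0.06,0,0,0,-0.002,0.07,0,0,0,-0.002,0.08,0,0,0,-0.002,0.09,0,0,0,-0.002,0.095,0,0,0,-0.002,0.097,0,0,0,-0.002,0.097,0]

```text
clock: 12.55
position: [0.4696, -0.405, 0.1532]
ee_rot: [-0.0, 1.0, 0.0, -0.0]
ft_force: [-0.5, 0.2, 0.2]
grip_width: 0.146
```

Run:
```python
from h import *
p,d=snap('side','s7.png',(230,180,400,330),4)
go(.470,-.404,.153,90)
```

```text
pos [ 0.4698 -0.4051  0.1535] jaw 90.01 tilt 0.02 j7 [ 0.08  0.47  0.74  1.62 -0.33  1.18  2.46] F [-0.1  0.3 -0. ] gw 0.145 t 12.6
SHIFT [-0.0002  0.0011  0.0005] TWIST 0.0
```

View pics/s7.png

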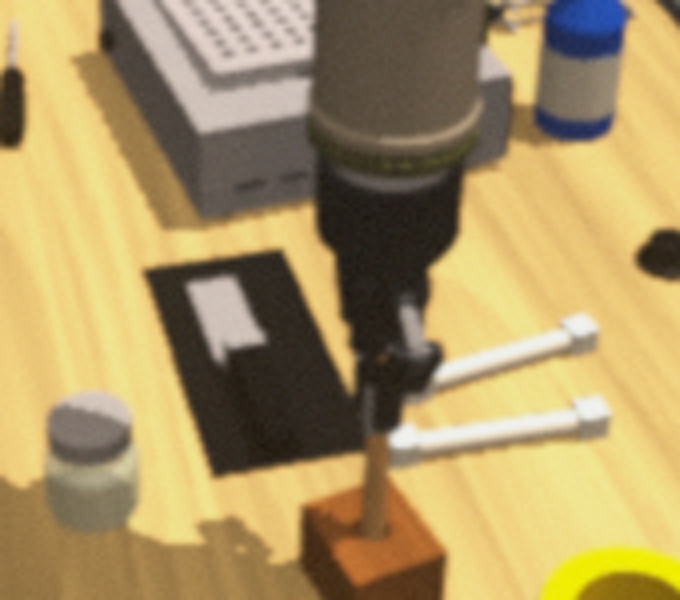

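Dowel is in the block hole. Releasing it and backing up.

Request:
jog_arm:
  steps: [0.03,0,0,0,0,0.05,0,0,0,0,0.05,0,0,0,0,0.05,0,0,0,0,0.05,0,0,-0.02,0,0.05,0,0,-0.06,0,0.05,0,0,-0.1,0,0.05,0,0.01,-0.12,0,0.05,0,0.05,-0.12,0,0.05,0,0.1,-0.12,0]

```text
clock: 13.6
position: [0.469, -0.3058, 0.2739]
ee_rot: [0.002, 1.0, -0.001, 0.0]
ft_force: [0.9, 0.5, 1.1]
grip_width: 0.585
```

Run:
```python
from h import *
go(.445,-.211,.12,.8)
go(.445,-.211,.12,-179.2)
```

```text
pos [ 0.469  -0.3058  0.2739] jaw 89.8 tilt 0.11 j7 [-0.17  0.2   0.78  1.64 -0.14  1.36  2.19] F [0.9 0.5 1.1] gw 0.585 t 13.6
SHIFT [0.0245 0.095  0.1537] TWIST 1.553
pos [ 0.469  -0.3058  0.2739] jaw 89.8 tilt 0.11 j7 [-0.17  0.2   0.78  1.64 -0.14  1.36  2.19] F [0.9 0.5 1.1] gw 0.585 t 13.6
SHIFT [0.0245 0.095  0.1537] TWIST 1.553
```

Request:
jog_arm:
  steps: [0.05,0.002,0.01,0,0.145,0.05,0.005,0.02,0,0.29,0.05,0.007,0.03,0,0.435,0.05,0.01,0.04,0.02,0.58,0.05,0.012,0.05,0.04,0.725,0.05,0.015,0.06,0.06,0.87,0.05,0.017,0.07,0.08,1.015,0.05,0.02,0.08,0.1,1.16,0.05,0.022,0.09,0.12,1.305,0.05,0.0245,0.095,0.14,1.45]

```text
clock: 14.6
position: [0.4452, -0.2091, 0.1327]
ee_rot: [0.665, 0.747, 0.0, 0.0]
ft_force: [0.2, 0.2, 0.3]
grip_width: 0.581
```

Run:
```python
from h import *
go(.445,-.211,.12,.8)
```

```text
pos [ 0.4452 -0.2091  0.1327] jaw 6.63 tilt 0.05 j7 [-0.43  0.17  0.85  1.98 -0.15  1.05  0.61] F [0.2 0.2 0.3] gw 0.581 t 14.6
SHIFT [-0.0019 -0.0004  0.0127] TWIST 0.102
```

Request:
jog_arm:
  steps: [0.05,-0.002,0,0.02,0.05,0.05,-0.002,0,0.04,0.102,0.05,-0.002,0,0.06,0.102,0.05,-0.002,0,0.08,0.102,0.05,-0.002,0,0.095,0.102,0.05,-0.002,0,0.105,0.102,0.05,-0.002,0,0.1085,0.102,0.05,-0.002,0,0.1085,0.102,0.05,-0.002,0,0.1085,0.102,0.05,-0.002,0,0.1085,0.102]

```text
clock: 15.6
position: [0.4458, -0.2121, 0.0254]
ee_rot: [0.7, 0.714, 0.0, 0.0]
ft_force: [0.1, 0.1, -0.5]
grip_width: 0.589
```

Run:
```python
from h import *
p,d=snap('side','s8.png',(230,180,400,330),4)
snap('top','t8.png',(300,120,490,260),4.2)
go(.445,-.211,.024,.8)
```

```text
pos [ 0.4458 -0.212   0.0253] jaw 1.09 tilt 0.06 j7 [-0.32  0.39  0.77  2.05 -0.37  0.84  0.68] F [ 0.3 -1.1  0.3] gw 0.587 t 15.7
SHIFT [ 0.001  -0.0007  0.0013] TWIST 0.005
```

View pics/s8.png

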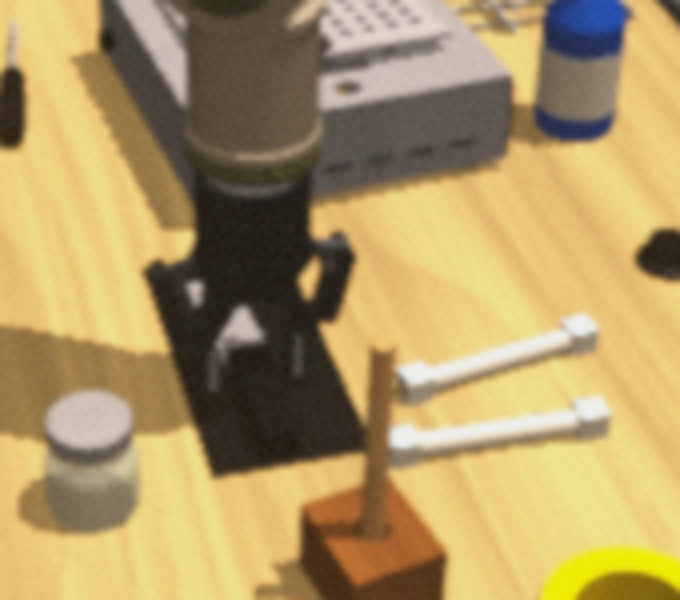

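View pics/t8.png

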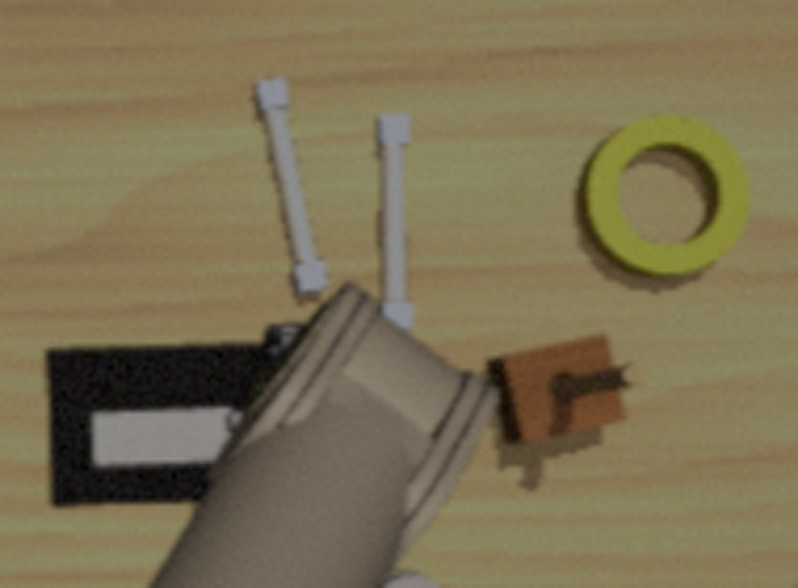

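Request:
jog_arm:
  steps: [0.04,0.001,-0.001,0.001,0.005,0.02,0.001,-0.001,0.001,0.005,0,0.001,-0.001,0.001,0.005,0,0.001,-0.001,0.001,0.005,0,0.001,-0.001,0.001,0.005,0,0.001,-0.001,0.001,0.005,0,0.001,-0.001,0.001,0.005,0,0.001,-0.001,-0.01,0.005,0,0.001,-0.001,-0.03,0.005,0,0.001,-0.001,-0.06,0.005]
  grip_force: 100

```text
clock: 16.7
position: [0.4432, -0.2108, 0.0849]
ee_rot: [0.702, 0.712, -0.001, -0.001]
ft_force: [0.8, -0.1, -1.8]
grip_width: 0.277
```

Run:
```python
from h import *
x,y=w2(-.05,-.26);print(x,y)
go(x,y,.16,np.degrees(WA))
p,d=snap('side','s9.png',(230,180,400,330),4)
snap('top','t9.png',(300,120,490,260),4.2)
```

```text
0.5427646999898973 -0.12710698245103869
pos [ 0.4432 -0.2108  0.0849] jaw 0.78 tilt 0.16 j7 [-0.4   0.27  0.85  2.02 -0.25  0.95  0.59] F [ 0.8 -0.1 -1.8] gw 0.277 t 16.7
SHIFT [ 0.0824  0.1005 -0.0754] TWIST -0.087
```

View pics/s9.png

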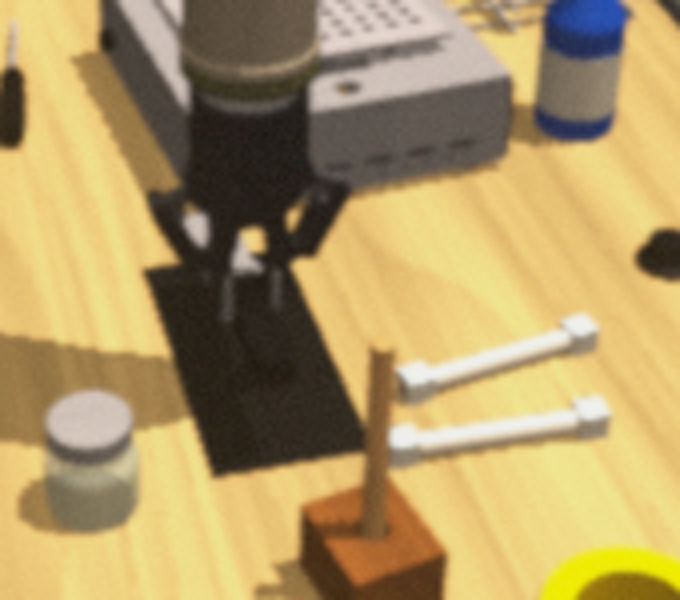

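View pics/t9.png

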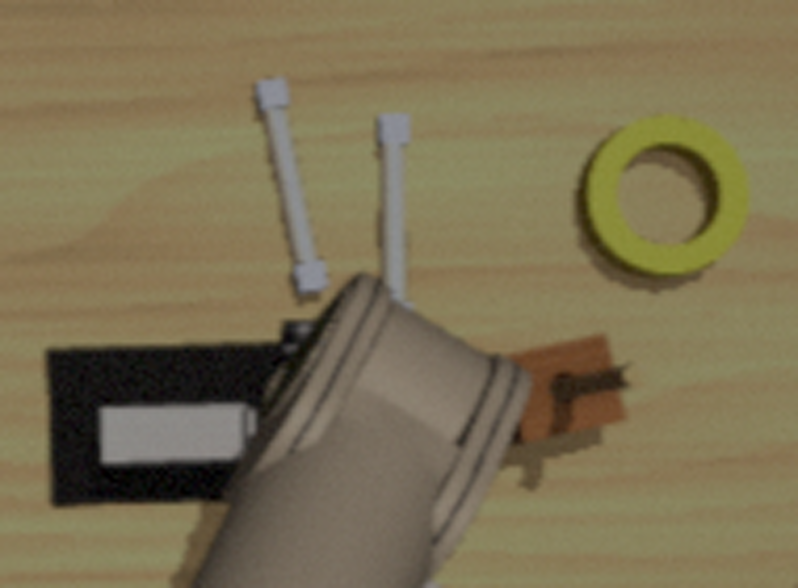

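Run:
```python
from h import *
p,d=last('top')
pts=[]
for v in range(219,229):
    for u in range(325,357):
        if p[v,u].min()>110 and d[v,u]>0: pts.append(px('top',u,v,d=d[v,u]))
pts=np.array(pts);print(len(pts),pts.mean(0))
A=np.c_[pts[:,:2]-pts[:,:2].mean(0),np.ones(len(pts))];print(np.linalg.lstsq(A,pts[:,2],rcond=None)[0])
print('tipcorners',[px('top',300+u/4.2,120+v/4.2,.067).round(4) for u,v in((98,408),(101,465))])
# plate
c=np.array([w2(x,y) for x in(-.09,.09) for y in(-.08,.12)])
q=[]
for v in range(120,240):
    for u in range(175,300):
        if d[v,u]>0:
            P=px('top',u,v,d=d[v,u]); r=np.array([[np.cos(WA),np.sin(WA)],[-np.sin(WA),np.cos(WA)]])@(P[:2]-WC)
            if abs(r[0])<.09 and -.085<r[1]<.125 and P[2]>.085: q.append([r[0],r[1],P[2]])
q=np.array(q);A=np.c_[q[:,0],q[:,1]-.135,np.ones(len(q))];print(len(q),np.linalg.lstsq(A,q[:,2],rcond=None)[0])
```

```text
318 [ 0.44331891 -0.13753239  0.07221623]
[-0.00296363  0.00862918  0.07221623]
tipcorners [array([ 0.462 , -0.0911,  0.067 ]), array([ 0.4242, -0.0922,  0.067 ])]Traceback (most recent call last):
  File "<stdin>", line 16, in <module>
  File "h.py", line 15, in px
    c=manip.calibration(name); K=np.array(c['mtx']); T=np.linalg.inv(np.array(c['world_to_cam']))
ValueError: time passes only in moves, steps and waits
```

```bash
python3 - <<'E'
s=open('h.py').read()
s=s.replace("manip.calibration(name)","CAL[name]")
s=s.replace("def snap","import pickle,os\nif not os.path.exists('cal.pkl'): pickle.dump({n:manip.calibration(n) for n in('top','side')},open('cal.pkl','wb'))\nCAL=pickle.load(open('cal.pkl','rb'))\ndef snap",1)
s+='''
def cloud(name):
    p,d=last(name); c=CAL[name]; K=np.array(c['mtx']); T=np.linalg.inv(np.array(c['world_to_cam']))
    v,u=np.mgrid[0:420,0:560]; r=np.stack([(u-K[0,2])/K[0,0],(v-K[1,2])/K[1,1],np.ones_like(u)],-1)*d[...,None]
    return r@T[:3,:3].T+T[:3,3]
def towarm(P):
    c,s=np.cos(WA),np.sin(WA); q=P[...,:2]-WC
    return np.stack([c*q[...,0]+s*q[...,1],-s*q[...,0]+c*q[...,1],P[...,2]],-1)
'''
open('h.py','w').write(s)
E
python3 - <<'E'
from h import *
P=cloud('top'); W=towarm(P)
m=(abs(W[...,0])<.09)&(W[...,1]>-.085)&(W[...,1]<.125)&(W[...,2]>.087)&(W[...,2]<.2)
q=W[m];A=np.c_[q[:,0],q[:,1]-.135,np.ones(len(q))];print(len(q),np.linalg.lstsq(A,q[:,2],rcond=None)[0])
m=(abs(W[...,0])<.12)&(W[...,1]>-.14)&(W[...,1]<-.105);print('deck',np.median(W[m][:,2]))
print('bench',np.median(P[300:330,380:460,2]), np.median(P[130:145,300:350,2]))
E
```

```text
4946 [-0.00097817 -0.05348945  0.09590205]
deck 0.09088435303137721
bench 0.0010489470129737555 0.0011725549083559939
```

Request:
jog_arm:
  steps: [0,0,0,-0.03,0,0,0,0.005,-0.06,-0.01,0,0.01,0.02,-0.075,-0.03,0,0.025,0.035,-0.075,-0.05,0,0.04,0.05,-0.075,-0.07,0,0.055,0.07,-0.075,-0.087,0,0.07,0.09,-0.075,-0.087,0,0.082,0.1,-0.075,-0.087,0,0.082,0.1,-0.075,-0.087,0,0.082,0.1,-0.075,-0.087]

```text
clock: 17.8
position: [0.5424, -0.1277, 0.1588]
ee_rot: [0.67, 0.742, -0.001, -0.001]
ft_force: [-0.3, -0.1, -1.3]
grip_width: 0.28
```

Run:
```python
from h import *
p,d=snap('side','s10.png',(240,130,380,260),5)
p,d=snap('top','t10.png',(170,115,310,245),5.5)
x,y=w2(-.05,-.245)
go(x,y,.115,np.degrees(WA))
P=cloud('top');W=towarm(P)
m=(abs(W[...,0]+.05)<.014)&(W[...,1]>-.225)&(W[...,1]<-.15)&(W[...,2]>.12)&(W[...,2]<.17);q=W[m];print(len(q),np.median(q,0))
go(.5,0,.1)
P=cloud('side');W=towarm(P)
m=(abs(W[...,0]+.05)<.014)&(W[...,1]>-.225)&(W[...,1]<-.15)&(W[...,2]>.12)&(W[...,2]<.17);q=W[m];print(len(q),np.median(q,0))
```

```text
pos [ 0.5423 -0.1285  0.1594] jaw 5.71 tilt 0.05 j7 [-0.52  0.32  0.8   1.79 -0.25  1.14  0.46] F [ 0.  -0.3 -1.9] gw 0.281 t 17.9
SHIFT [0.0164 0.0006 0.0444] TWIST -0.001
240 [-0.04976023 -0.17960713  0.14202669]
pos [ 0.5423 -0.1285  0.1594] jaw 5.71 tilt 0.05 j7 [-0.52  0.32  0.8   1.79 -0.25  1.14  0.46] F [ 0.  -0.3 -1.9] gw 0.281 t 17.9
SHIFT [ 0.1321 -0.0292  0.0595] TWIST 0
6 [-0.04683786 -0.16242264  0.13928823]
```

View pics/s10.png

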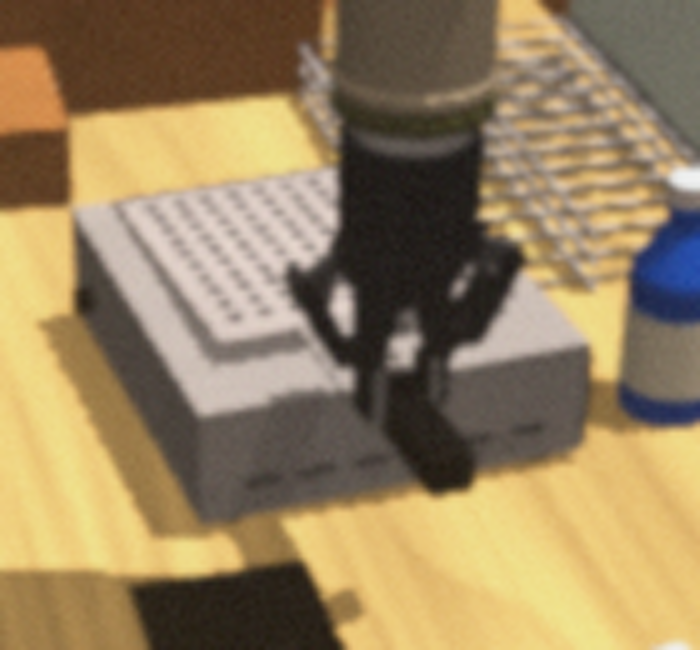

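View pics/t10.png

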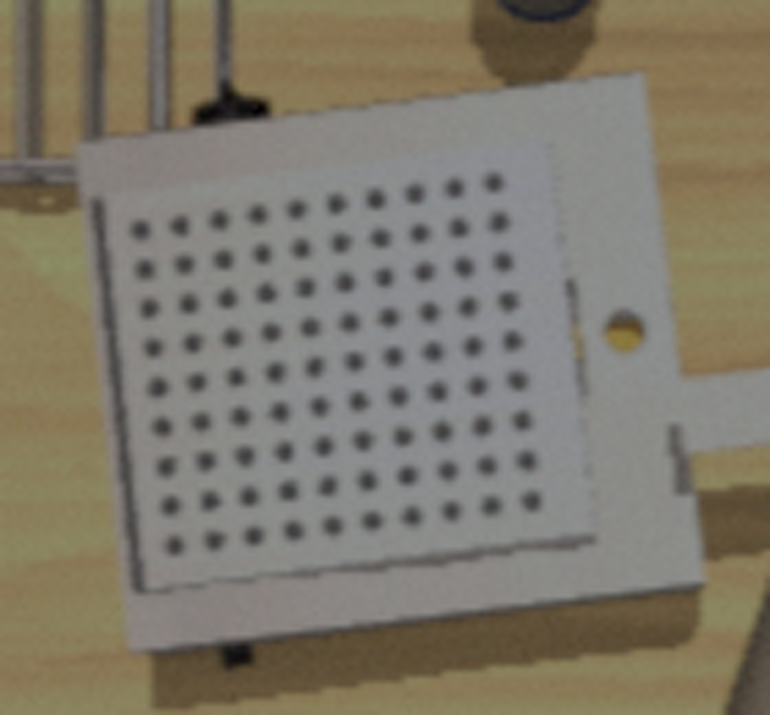

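Request:
jog_arm:
  steps: [0,0.004,0,0.01,0,0,0.01,0,0.02,0,0,0.016,0.001,0.03,0,0,0.016,0.001,0.036,0,0,0.016,0.001,0.041,0,0,0.016,0.001,0.044,0,0,0.016,0.001,0.045,0,0,0.016,0.001,0.045,0,0,0.016,0.001,0.045,0,0,0.016,0.001,0.045,0]

```text
clock: 18.9
position: [0.5428, -0.1116, 0.1151]
ee_rot: [0.671, 0.742, 0.0, 0.0]
ft_force: [-0.5, -0.4, -0.9]
grip_width: 0.276
```

Run:
```python
from h import *
x,y=w2(-.05,-.175)
go(x,y,.1145,np.degrees(WA))
p,d=snap('side','s11.png',(250,150,350,230),7)
p,d=snap('top','t11.png',(170,115,310,245),5.5)
P=cloud('top');W=towarm(P)
m=(abs(W[...,0]+.05)<.014)&(W[...,1]>-.21)&(W[...,1]<-.15)&(W[...,2]>.08)&(W[...,2]<.12);q=W[m];print(len(q),np.median(q,0))
m=(abs(W[...,0])<.09)&(W[...,1]>-.085)&(W[...,1]<.125)&(W[...,2]>.087)&(W[...,2]<.2)
q=W[m];A=np.c_[q[:,0],q[:,1]-.135,np.ones(len(q))];print(len(q),np.linalg.lstsq(A,q[:,2],rcond=None)[0])
```

```text
pos [ 0.5428 -0.1116  0.1151] jaw 5.78 tilt 0.03 j7 [-0.52  0.36  0.77  1.84 -0.29  1.05  0.46] F [-0.5 -0.4 -0.9] gw 0.276 t 18.9
SHIFT [ 0.0696 -0.0015  0.0006] TWIST 0.0
139 [-0.04913899 -0.16839651  0.09761723]
4944 [-9.78589651e-05 -5.45380716e-02  9.58134814e-02]
```

View pics/s11.png

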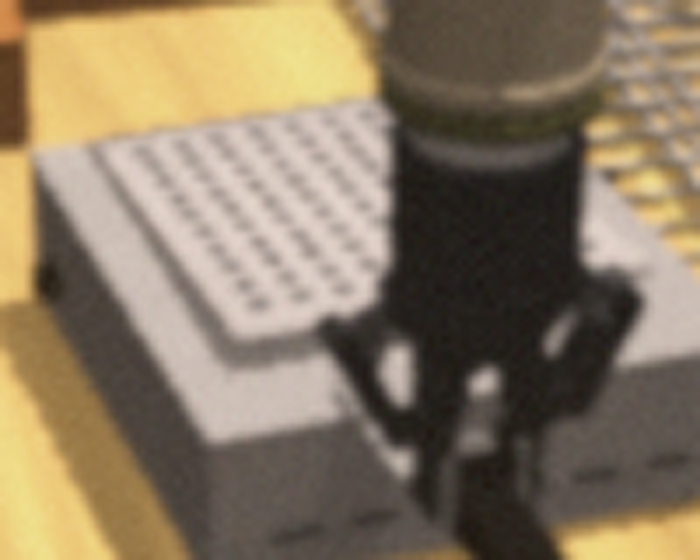

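View pics/t11.png

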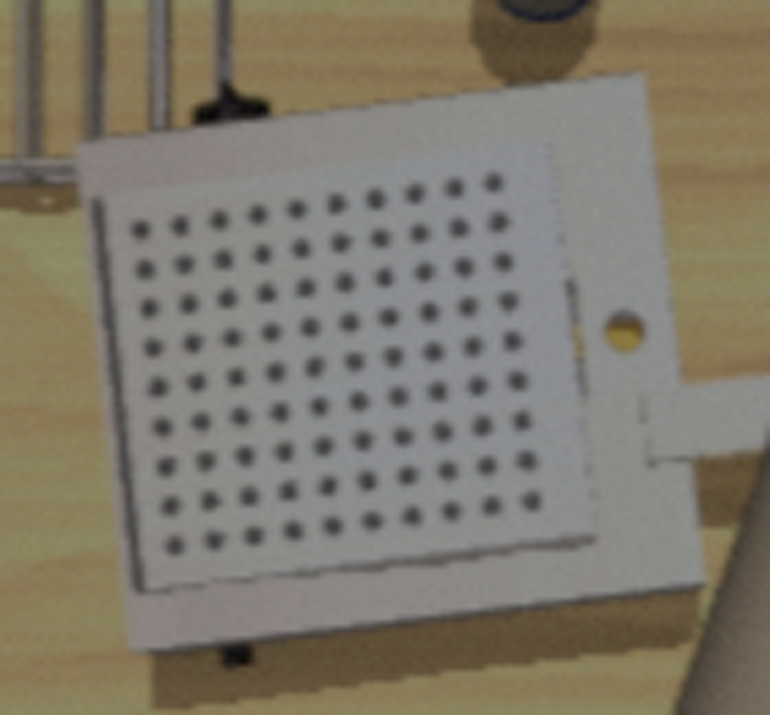

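Request:
jog_arm:
  steps: [0,0.01,-0.001,0.0005,0,0,0.02,-0.0015,0.0005,0,0,0.03,-0.0015,0.0005,0,0,0.04,-0.0015,0.0005,0,0,0.05,-0.0015,0.0005,0,0,0.06,-0.0015,0.0005,0,0,0.07,-0.0015,0.0005,0,0,0.075,-0.0015,0.0005,0,0,0.075,-0.0015,0.0005,0,0,0.075,-0.0015,0.0005,0]

```text
clock: 20.0
position: [0.5335, -0.0374, 0.1143]
ee_rot: [0.671, 0.742, -0.0, 0.0]
ft_force: [0.4, -0.5, -1.1]
grip_width: 0.28
```

Run:
```python
from h import *
x,y=w2(-.05,-.175)
go(x,y,.1145,np.degrees(WA))
p,d=snap('top','t12.png',(170,115,310,245),5.5)
P=cloud('top');W=towarm(P)
m=(abs(W[...,0])<.09)&(W[...,1]>-.085)&(W[...,1]<.125)&(W[...,2]>.087)&(W[...,2]<.2)
q=W[m];A=np.c_[q[:,0],q[:,1]-.135,np.ones(len(q))];print(len(q),np.linalg.lstsq(A,q[:,2],rcond=None)[0])
```

```text
pos [ 0.5335 -0.0374  0.1143] jaw 5.78 tilt 0.01 j7 [-0.67  0.31  0.76  1.89 -0.25  1.04  0.3 ] F [ 0.4 -0.5 -1.1] gw 0.28 t 20.0
SHIFT [-0.0052  0.0002 -0.0002] TWIST 0.0
4931 [ 0.00013815 -0.05491415  0.09578062]
```

View pics/t12.png

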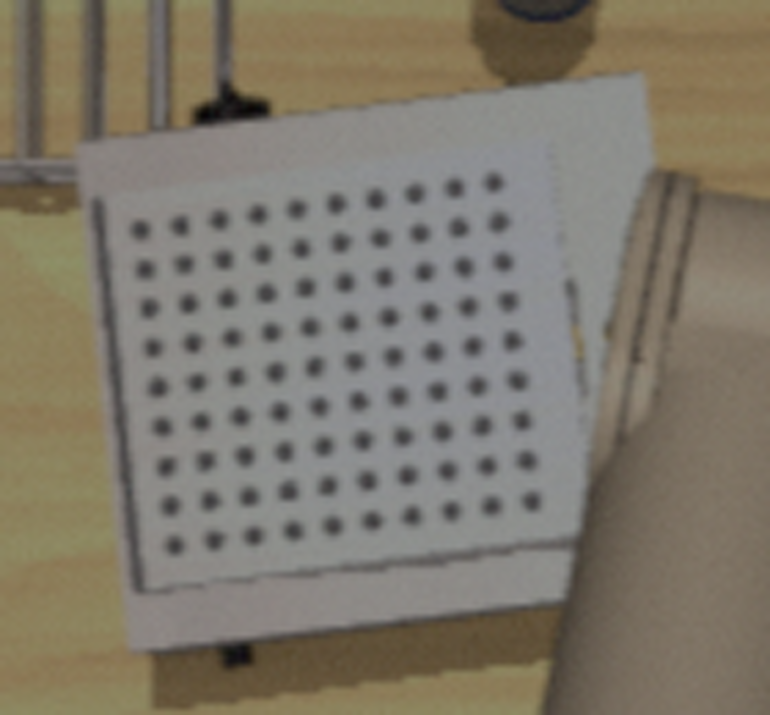

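Request:
jog_arm:
  steps: [0,0,0,-0.008,0,0,0.002,0,-0.018,0,0,0.003,0,-0.03,0,0,0.006,0,-0.042,0,0,0.01,0,-0.054,0,0,0.014,0,-0.066,0,0,0.022,0,-0.082,0,0,0.031,0,-0.098,0,0,0.042,0,-0.112,0,0,0.054,0,-0.126,0]

```text
clock: 21.05
position: [0.528, 0.017, 0.2418]
ee_rot: [0.671, 0.742, 0.0, 0.0]
ft_force: [-0.3, -0.3, -3.8]
grip_width: 0.284
```

Run:
```python
from h import *
go(0,0,.1145,np.degrees(WA))
p,d=snap('side','s13.png',(200,70,380,230),4.3)
print(towarm(manip.get_obs()['position']))
```

```text
pos [0.528  0.017  0.2418] jaw 5.76 tilt 0.04 j7 [-0.82  0.13  0.77  1.76 -0.1   1.29  0.07] F [-0.3 -0.3 -3.8] gw 0.284 t 21.05
SHIFT [ 0.0361 -0.5271  0.1269] TWIST -0.0
[-0.04911065 -0.11270105  0.24379342]
```

View pics/s13.png

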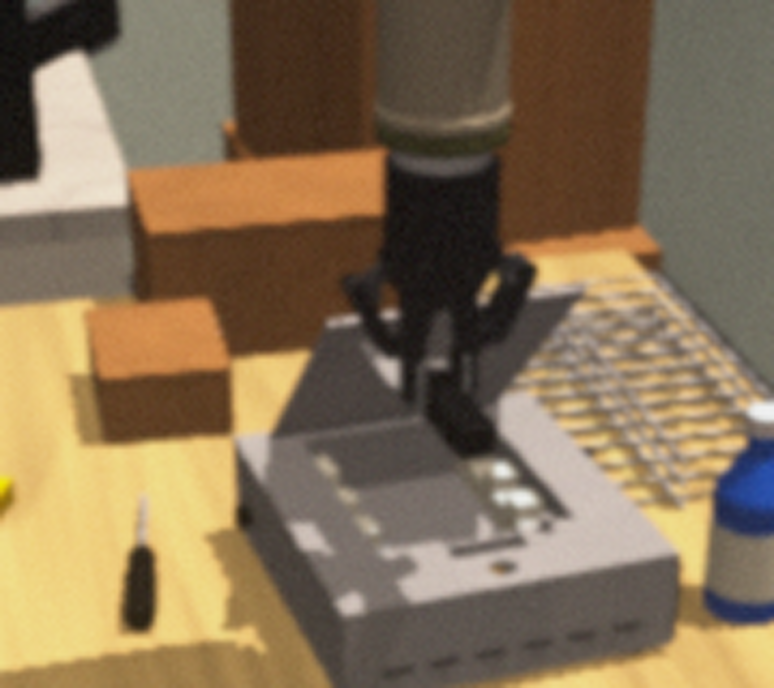

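Request:
jog_arm:
  steps: [0,0.014,0,-0.013,0,0,0.029,0,-0.024,0,0,0.045,0,-0.033,0,0,0.062,0,-0.041,0,0,0.08,0,-0.047,0,0,0.097,0,-0.052,0,0,0.115,0,-0.054,0,0,0.134,0,-0.054,0,0,0.15,0,-0.053,0,0,0.162,0,-0.052,0]

```text
clock: 22.1
position: [0.5117, 0.1792, 0.2925]
ee_rot: [0.67, 0.742, 0.0, -0.0]
ft_force: [1.6, -1.5, -1.7]
grip_width: 0.279
```

Run:
```python
from h import *
go(0,0,.1145,np.degrees(WA))
p,d=snap('side','s14.png',(200,50,380,210),4.3)
print(towarm(manip.get_obs()['position']))
```

```text
pos [0.5117 0.1792 0.2925] jaw 5.83 tilt 0.05 j7 [-1.    0.13  0.65  1.64 -0.08  1.39 -0.25] F [ 1.6 -1.5 -1.7] gw 0.279 t 22.1
SHIFT [-0.1263 -0.5273  0.1776] TWIST 0.001
[-0.05049906  0.04978591  0.29203271]
```

View pics/s14.png

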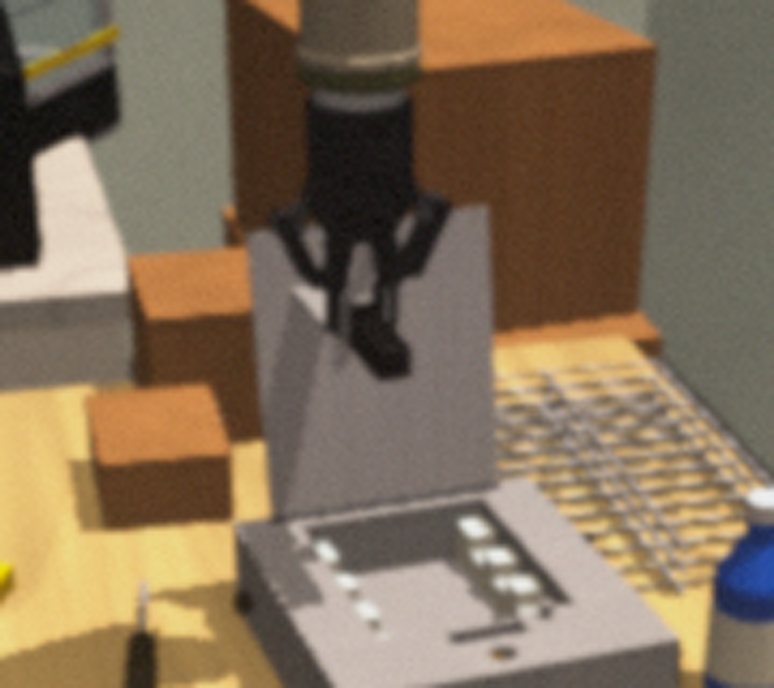

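Run:
```python
from h import *
go(.4455,-.2115,.12,.9)
```

```text
pos [0.5112 0.1811 0.292 ] jaw 5.95 tilt 0.05 j7 [-1.    0.13  0.64  1.64 -0.08  1.39 -0.25] F [-0.4  2.5 -2.2] gw 0.28 t 22.15
SHIFT [-0.3838 -0.106   0.1717] TWIST 0.088
```

Request:
jog_arm:
  steps: [0,-0.04,0,0,0,0,-0.08,-0.005,0,0,0,-0.12,-0.02,0,0,0,-0.16,-0.035,0,0,0,-0.2,-0.05,0.005,0.02,0,-0.24,-0.065,0.02,0.04,0,-0.28,-0.08,0.04,0.06,0,-0.32,-0.09,0.06,0.088,0,-0.355,-0.1,0.085,0.088,0,-0.384,-0.106,0.11,0.088]

```text
clock: 23.15
position: [0.4441, -0.2173, 0.182]
ee_rot: [0.703, 0.711, 0.001, 0.0]
ft_force: [1.3, 0.7, -1.8]
grip_width: 0.279
```

Run:
```python
from h import *
go(.4455,-.2115,.0255,.9)
```

```text
pos [ 0.4441 -0.2173  0.182 ] jaw 0.64 tilt 0.14 j7 [-0.61  0.12  1.05  1.93 -0.12  1.15  0.5 ] F [ 1.3  0.7 -1.8] gw 0.279 t 23.15
SHIFT [0.0056 0.0011 0.1565] TWIST -0.005
```

Request:
jog_arm:
  steps: [0,0,0,0.04,0,0,0,0,0.08,0,0,0.002,0,0.11,0,0,0.002,0,0.13,0,0,0.002,0,0.14,0,0,0.002,0,0.148,0,0,0.002,0,0.153,0,0,0.002,0,0.155,0,0,0.002,0,0.156,0,0,0.002,0,0.156,0]

```text
clock: 24.15
position: [0.4453, -0.2129, 0.0267]
ee_rot: [0.702, 0.712, 0.0, 0.0]
ft_force: [-0.0, 0.8, -2.1]
grip_width: 0.282
```

Run:
```python
from h import *
go(.4455,-.2115,.0245,.9)
snap('top','t15.png',(300,120,490,260),4.2)
snap('side','s15.png',(230,180,400,330),4)
```

```text
pos [ 0.4453 -0.2129  0.0267] jaw 0.75 tilt 0.05 j7 [-0.41  0.42  0.88  2.06 -0.44  0.85  0.74] F [-0.   0.8 -2.1] gw 0.282 t 24.15
SHIFT [0.0014 0.0002 0.0022] TWIST -0.003
```

View pics/s15.png

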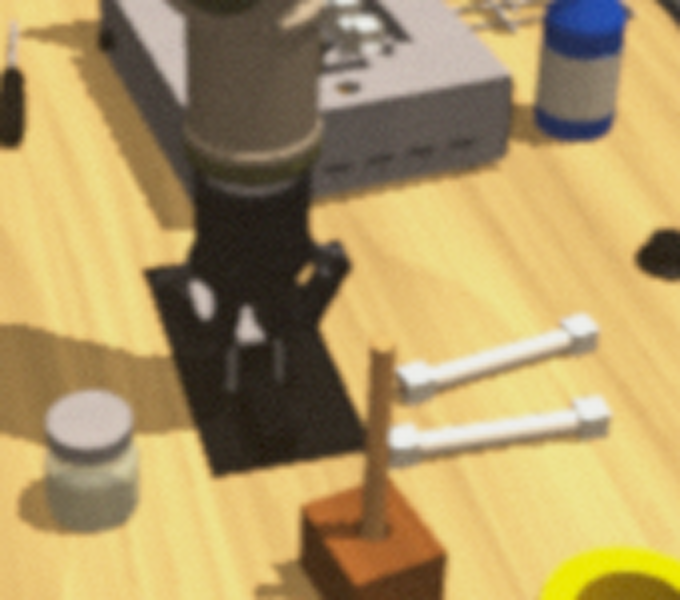

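Request:
jog_arm:
  steps: [0,0.001,0,0.0015,0,0,0.001,0,0.0015,0,0.035,0.001,0,0.0015,0,0.045,0.001,0,0.0015,0,0.055,0.001,0,0.0015,0,0.055,0.001,0,0.0015,0,0.055,0.001,0,-0.01,0,0.055,0.001,0,-0.04,0,0.055,0.001,0,-0.08,0,0.055,0.001,0,-0.12,0]

```text
clock: 25.25
position: [0.4443, -0.2124, 0.148]
ee_rot: [0.703, 0.711, -0.0, -0.0]
ft_force: [0.4, 0.8, 1.3]
grip_width: 0.645
```

Run:
```python
from h import *
snap('top','t16.png',(300,120,490,260),4.2)
snap('side','s16.png',(230,180,400,330),4)
go(.6154,-.2302,.12,-80)
```

```text
pos [ 0.4471 -0.2134  0.1512] jaw 0.68 tilt 0.42 j7 [-0.6   0.19  1.06  1.96 -0.19  1.09  0.55] F [ 0.3  0.  -0.5] gw 0.644 t 25.35
SHIFT [-0.0188  0.1678  0.0324] TWIST 1.408
```

View pics/s16.png

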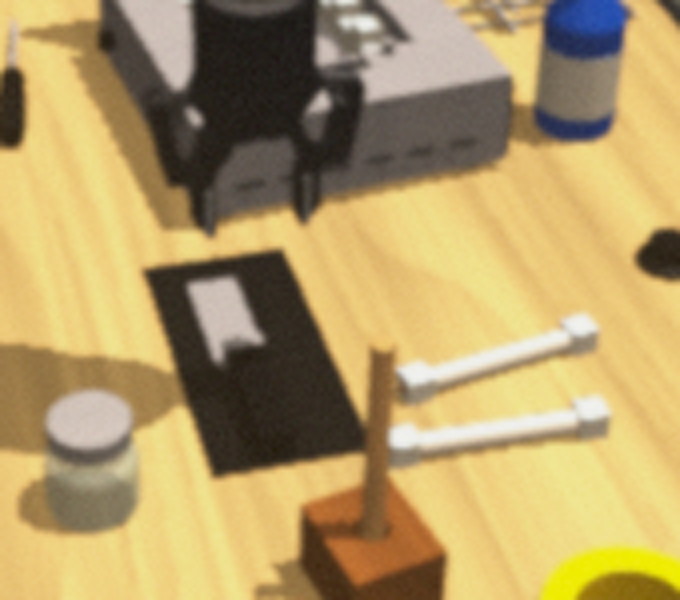

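View pics/t16.png

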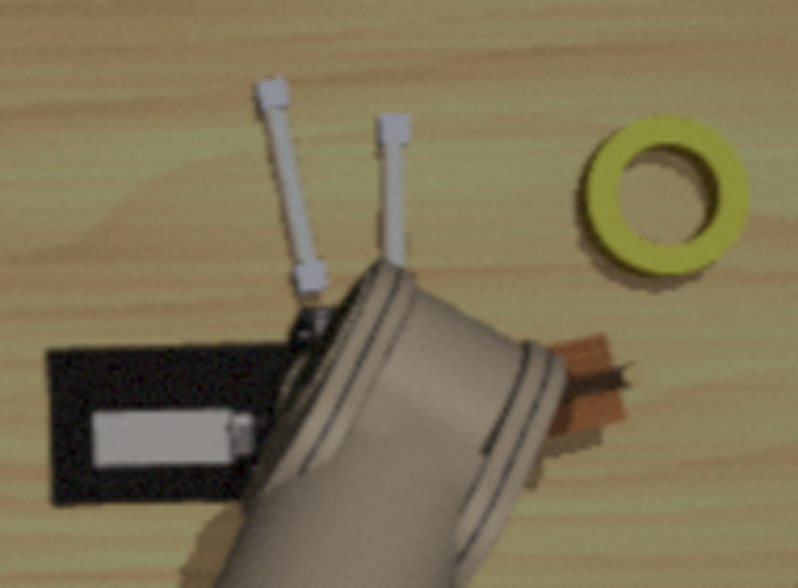

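Request:
jog_arm:
  steps: [0.04,0,0.01,-0.02,0.141,0.04,-0.004,0.03,-0.02,0.282,0.04,-0.006,0.05,-0.01,0.423,0.04,-0.008,0.07,0,0.564,0.04,-0.01,0.09,0,0.705,0.04,-0.012,0.11,0,0.846,0.04,-0.015,0.13,0.01,0.987,0.04,-0.017,0.15,0.02,1.128,0.04,-0.019,0.168,0.03,1.269,0.04,-0.019,0.168,0.03,1.408]

```text
clock: 26.35
position: [0.6144, -0.2278, 0.1148]
ee_rot: [0.996, 0.086, -0.001, -0.0]
ft_force: [0.3, -0.7, -0.1]
grip_width: 0.467
```

Request:
jog_arm:
  steps: [0.04,0,0,0.01,0,0.04,0,0,0.02,0,0.04,0,0,0.02,0,0.04,0,0,0.02,0,0.04,0,0,0.02,0,0.04,0,0,0.02,0,0.04,0,0,0.02,0,0.04,0,0,0.02,0,0.04,0,0,0.02,0,0.04,0,0,0.02,0]

```text
clock: 27.35
position: [0.6132, -0.2287, 0.0963]
ee_rot: [0.996, 0.088, -0.0, -0.0]
ft_force: [-0.8, 0.2, 0.2]
grip_width: 0.47
```

Run:
```python
from h import *
snap('top','t17.png',(300,120,490,260),4.2)
snap('side','s17.png',(280,190,430,310),5)
go(.6154,-.2302,.021,-80)
```

```text
pos [ 0.6132 -0.2287  0.0962] jaw -79.92 tilt 0.01 j7 [-0.44  0.79  1.09  1.59 -0.73  1.22 -0.61] F [ 0.9 -0.1 -0.7] gw 0.464 t 27.45
SHIFT [0.0019 0.0019 0.0752] TWIST 0.001
```

View pics/s17.png

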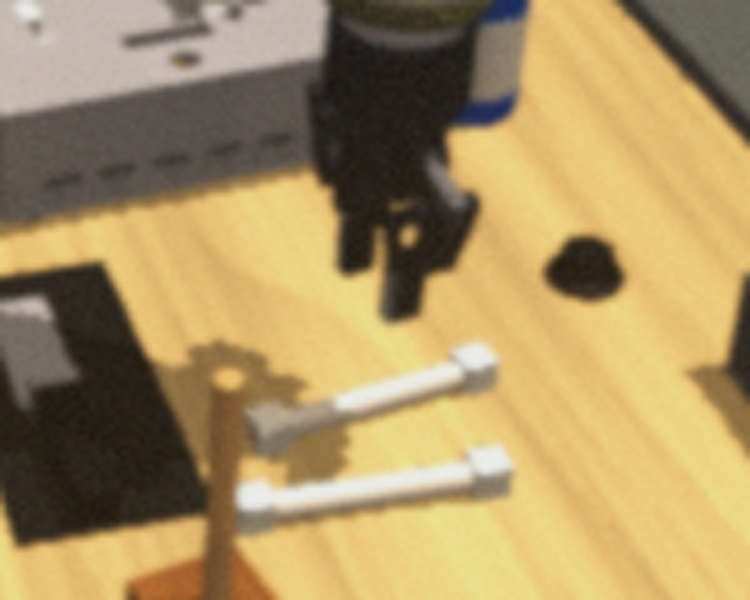

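View pics/t17.png

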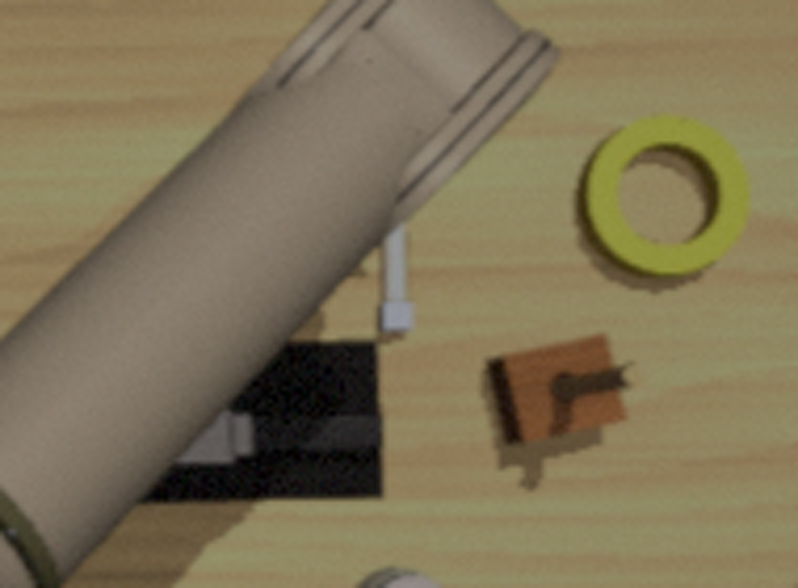

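Request:
jog_arm:
  steps: [0.04,0.002,0.002,0.02,0,0.04,0.002,0.002,0.04,0,0.04,0.002,0.002,0.055,0,0.04,0.002,0.002,0.065,0,0.04,0.002,0.002,0.072,0,0.04,0.002,0.002,0.074,0,0.04,0.002,0.002,0.0745,0,0.02,0.002,0.002,0.0745,0,0,0.002,0.002,0.0745,0,0,0.002,0.002,0.0745,0]
  grip_force: 50

```text
clock: 28.45
position: [0.6159, -0.2305, 0.0226]
ee_rot: [0.996, 0.088, 0.001, 0.0]
ft_force: [-0.6, 0.5, 3.9]
grip_width: 0.159
```

Request:
jog_arm:
  steps: [0,0,0,0,0,0,0,0,0,0,0,0,0,0,0,0,0,0,0,0,0,0,0,-0.01,0,0,0,0,-0.04,0,0,0,0,-0.08,0,0,0,0,-0.12,0,0,0,0,-0.14,0,0,0,0,-0.14,0]

```text
clock: 29.45
position: [0.6165, -0.2313, 0.1655]
ee_rot: [0.996, 0.088, 0.002, 0.001]
ft_force: [-0.3, 0.1, -1.0]
grip_width: 0.163
```

Run:
```python
from h import *
snap('side','s18.png',(280,150,430,270),5)
x,y=w2(0,.025)
go(x,y,.18,np.degrees(WA)-90)
print(proj('side',(.6154,-.2302,.01)))
```

```text
pos [ 0.616  -0.2306  0.1633] jaw -79.93 tilt 0.13 j7 [-0.45  0.73  1.14  1.52 -0.68  1.33 -0.64] F [-0.   0.3 -1.3] gw 0.157 t 29.5
SHIFT [ 0.0174 -0.3952 -0.0169] TWIST 0.075
[354.21057812 268.63241026]
```

View pics/s18.png

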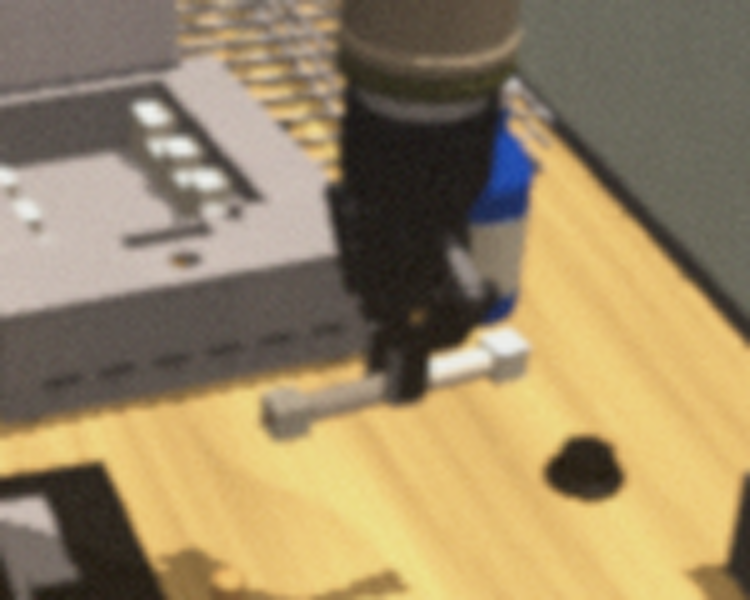

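Request:
jog_arm:
  steps: [0,0,-0.02,-0.02,0,0,0.002,-0.06,-0.035,0.01,0,0.004,-0.105,-0.04,0.02,0,0.006,-0.15,-0.04,0.03,0,0.008,-0.195,-0.04,0.04,0,0.01,-0.24,-0.04,0.05,0,0.012,-0.285,-0.04,0.06,0,0.014,-0.33,-0.04,0.075,0,0.016,-0.365,-0.04,0.075,0,0.0174,-0.395,-0.04,0.075]

```text
clock: 30.5
position: [0.5623, 0.1644, 0.2005]
ee_rot: [0.999, 0.051, -0.001, 0.0]
ft_force: [0.7, -0.8, -0.5]
grip_width: 0.164
```

Request:
jog_arm:
  steps: [0,0,0,0,0,0,0,0,0.01,0,0,0,0,0.02,0,0,0,0,0.03,0,0,0,0,0.04,0,0,0,0,0.05,0,0,0,0,0.06,0,0,0,0,0.06,0,0,0,0,0.06,0,0,0,0,0.06,0]

```text
clock: 31.5
position: [0.5638, 0.1615, 0.1422]
ee_rot: [0.999, 0.05, 0.0, -0.0]
ft_force: [-0.9, 0.0, 0.0]
grip_width: 0.16
```

Run:
```python
from h import *
snap('side','s19.png',(230,110,370,220),5)
snap('top','t19.png',(170,115,310,245),5.5)
x,y=w2(0,.025)
go(x,y,.082,np.degrees(WA)-90)
```

```text
pos [0.5638 0.1617 0.1423] jaw -84.22 tilt 0.05 j7 [-1.25  0.63  1.22  1.74 -0.63  1.23 -1.33] F [-0.7  0.5  0.1] gw 0.163 t 31.6
SHIFT [-0.      0.0002  0.0603] TWIST 0.0
```

View pics/s19.png

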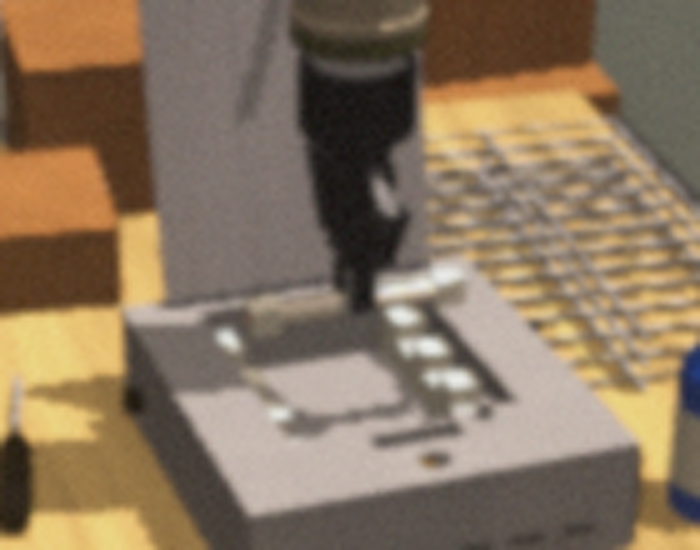

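View pics/t19.png

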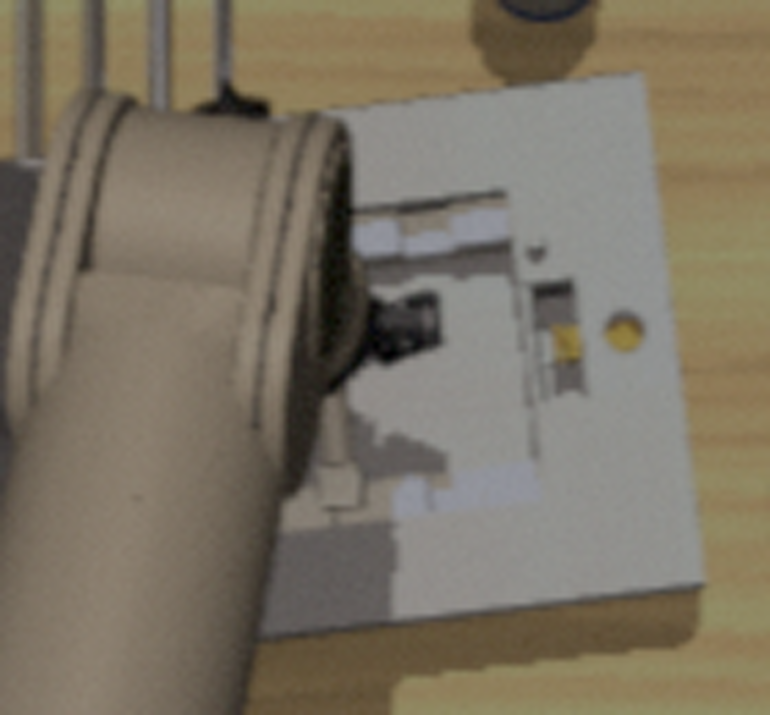

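```bash
python3 - <<'E'
from h import *
c=lambda P:(proj('top',P)-[170,115])*5.5
print('cap in base', towarm(px('top',170+340/5.5,115+488/5.5,.140)))
for x,y in((.079,-.07),(-.079,-.07)): print(c([*w2(x,y),.09]))
for s in(-1,1):
  for y in(-.0385,-.0115,.0115): print('slot',s,y,c([*w2(s*.057,y),.072]))
E
python3 - <<'E'
import sys;sys.path.insert(0,'.')
import os;os.chdir('.')
from h import *
p,d=last('top');save(p,'t19b.png',(220,145,280,225),9)
E
```

```text
cap in base [-0.06559463  0.02475463  0.14      ]
[507.69217898 188.921677  ]
[543.77033777 499.37852474]
slot -1 -0.0385 [479.0558178  466.23590429]
slot -1 -0.0115 [426.29591878 472.55542465]
slot -1 0.0115 [381.38146073 477.93522706]
slot 1 -0.0385 [453.74213123 245.2403781 ]
slot 1 -0.0115 [401.31010137 251.59866441]
slot 1 0.0115 [356.67458289 257.01148948]
```

View pics/t19b.png

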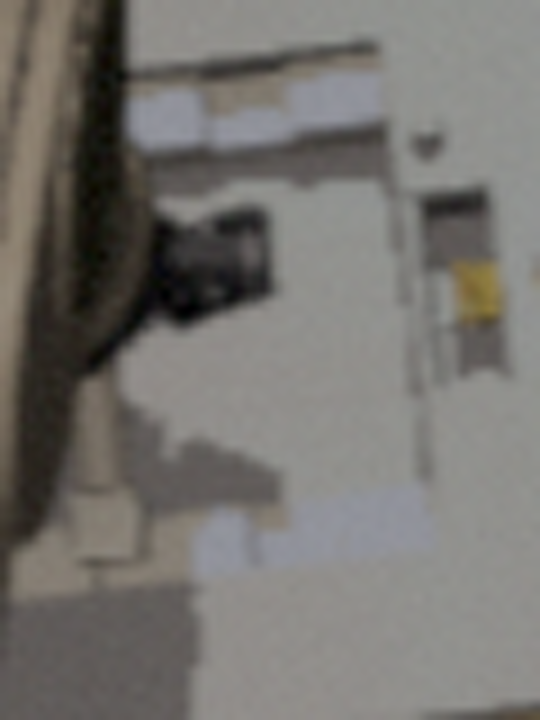

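Request:
jog_arm:
  steps: [0,0,0,0.015,0,0,0,0,0.03,0,0,0,0,0.04,0,0,0,0,0.046,0,0,0,0,0.05,0,0,0,0,0.054,0,0,0,0,0.058,0,0,0,0,0.06,0,0,0,0,0.061,0,0,0,0,0.061,0]

```text
clock: 32.6
position: [0.5636, 0.1616, 0.0808]
ee_rot: [0.999, 0.05, 0.0, -0.0]
ft_force: [-0.1, 0.4, -0.9]
grip_width: 0.162
```

Run:
```python
from h import *
snap('side','s20.png',(230,110,370,220),5)
x,y=w2(0,.025)
go(x,y,.082,np.degrees(WA)-90)
```

```text
pos [0.5636 0.1616 0.0809] jaw -84.22 tilt 0.02 j7 [-1.2   0.69  1.14  1.79 -0.7   1.13 -1.29] F [-0.1 -0.1 -1. ] gw 0.159 t 32.65
SHIFT [ 0.0002  0.0002 -0.0011] TWIST 0.0
```

View pics/s20.png

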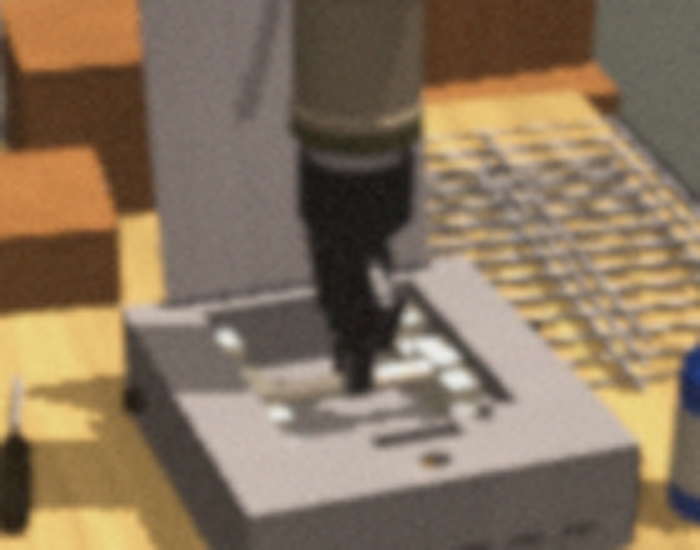

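Request:
jog_arm:
  steps: [0.02,0,0,0.001,0,0.03,0,0,0.001,0,0.035,0,0,0.001,0,0.035,0,0,0.001,0,0.035,0,0,-0.01,0,0.035,0,0,-0.03,0,0.035,0,0,-0.06,0,0.035,0,0,-0.09,0,0.035,0,0.04,-0.12,0,0.035,0,0.085,-0.12,0]

```text
clock: 33.65
position: [0.574, 0.0772, 0.2051]
ee_rot: [0.999, 0.052, 0.003, -0.0]
ft_force: [0.9, -1.5, 0.4]
grip_width: 0.409
```

Request:
jog_arm:
  steps: [0.04,0,0.045,0,0,0.04,0,0.09,0,0,0.04,0,0.135,0,0,0.04,0,0.15,0,0,0.04,0,0.15,0,0,0.04,0,0.15,0,0,0.04,0,0.15,0,0,0.04,0,0.15,0,0,0.04,0,0.15,0,0,0.04,0,0.15,0,0]

```text
clock: 34.65
position: [0.5873, -0.0716, 0.2008]
ee_rot: [0.999, 0.051, -0.0, -0.0]
ft_force: [0.3, 0.6, -0.3]
grip_width: 0.467
```

Run:
```python
from h import *
p,d=snap('side','s21.png',(230,110,370,220),5)
save(p,'s21b.png',(280,190,430,310),5)
p,d=snap('top','t21.png',(170,115,310,245),5.5)
save(p,'t21b.png',(300,120,490,260),4.2)
go(.59,-.305,.12,-87)
```

```text
pos [ 0.5872 -0.072   0.2008] jaw -84.2 tilt 0.01 j7 [-0.85  0.55  1.22  1.66 -0.53  1.31 -1.  ] F [-1.  -0.4  0.1] gw 0.468 t 34.75
SHIFT [-0.0208  0.2321  0.0808] TWIST 0.049
```

View pics/s21b.png

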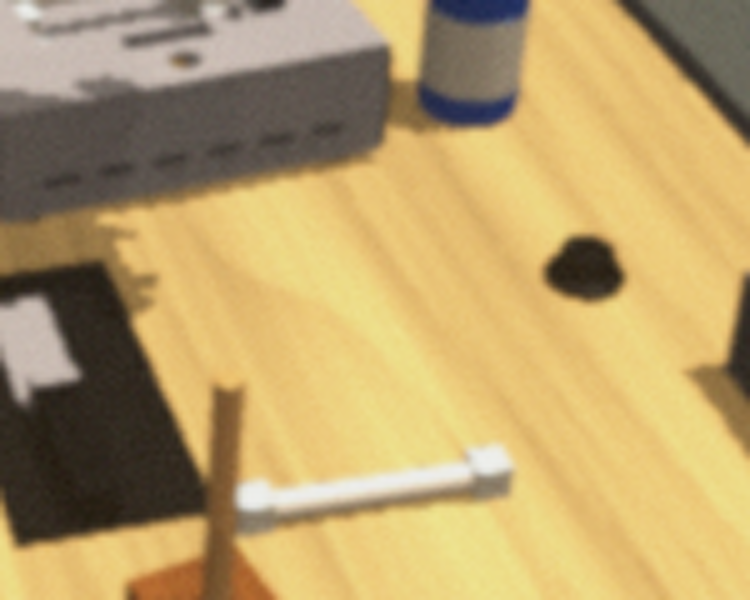

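View pics/t21.png

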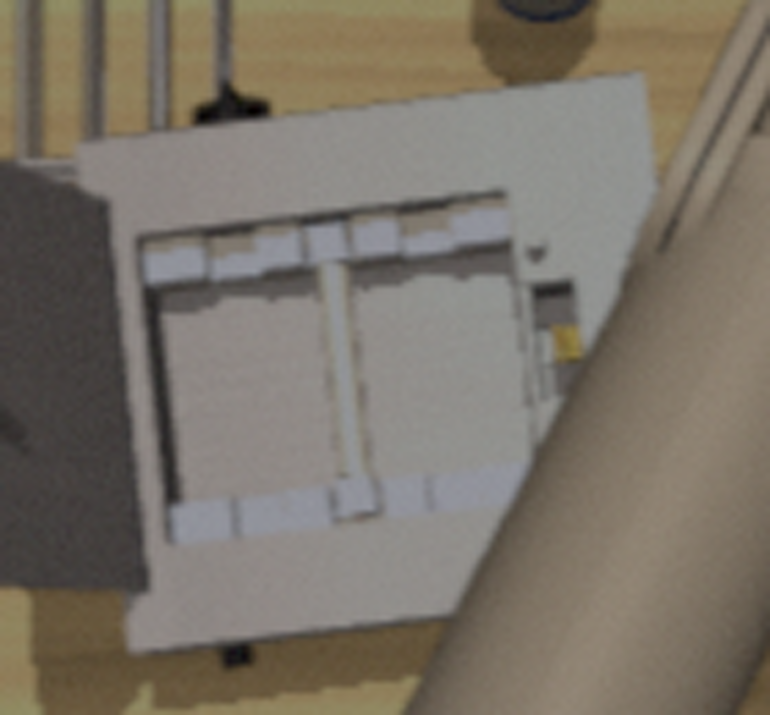

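View pics/t21b.png

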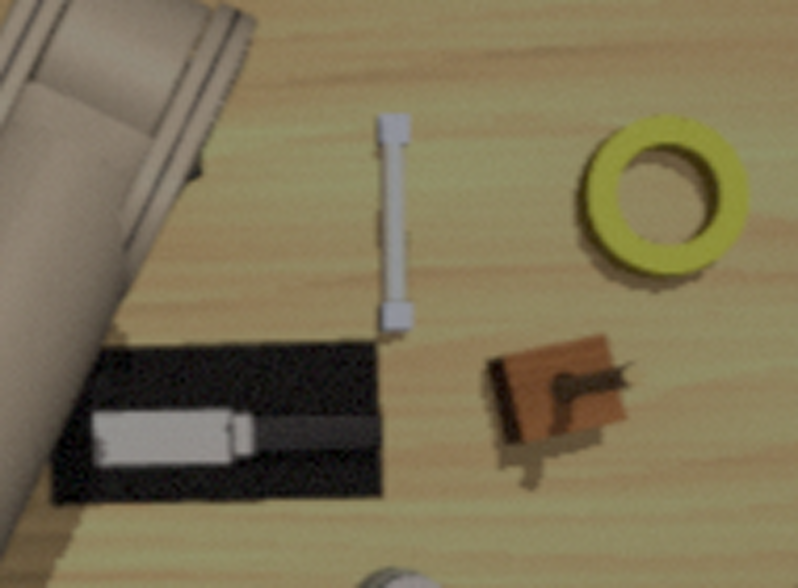

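Run:
```python
from h import *
a,b=[px('top',300+u/4.2,120+v/4.2,.02) for u,v in((394,129.5),(397,315.5))]
m=(a+b)/2;an=np.degrees(np.arctan2(*(a-b)[1::-1]));print(m,an,np.linalg.norm(a-b))
print(proj('side',[*m[:2],.01]),'obs',280+373/5,190+487/5)
go(m[0],m[1],.10,an-90)
```

```text
[ 0.58825257 -0.30109614  0.02      ] -0.9673207529231176 0.12886733637140502
[353.92800484 287.08103827] obs 354.6 287.4
pos [ 0.5872 -0.072   0.2008] jaw -84.2 tilt 0.01 j7 [-0.85  0.55  1.22  1.66 -0.53  1.31 -1.  ] F [-1.  -0.4  0.1] gw 0.468 t 34.75
SHIFT [-0.0221  0.2281  0.1008] TWIST 0.118
```

Request:
jog_arm:
  steps: [0.04,-0.004,0.04,0,0.02,0.04,-0.008,0.08,0,0.04,0.04,-0.012,0.12,0,0.06,0.04,-0.016,0.16,0.01,0.08,0.04,-0.02,0.2,0.03,0.1,0.04,-0.022,0.228,0.06,0.118,0.04,-0.022,0.228,0.09,0.118,0.04,-0.022,0.228,0.1,0.118,0.04,-0.022,0.228,0.1,0.118,0.04,-0.022,0.228,0.1,0.118]

```text
clock: 35.75
position: [0.5892, -0.3007, 0.1021]
ee_rot: [1.0, -0.008, 0.001, 0.0]
ft_force: [-0.8, 0.4, 0.5]
grip_width: 0.467
```

Run:
```python
from h import *
go(.5883,-.3011,.0215,-91)
p,d=snap('side','s22.png',(280,190,430,310),5)
```

```text
pos [ 0.5892 -0.3007  0.1021] jaw -90.9 tilt 0.07 j7 [-0.29  0.77  1.04  1.56 -0.69  1.22 -0.71] F [-0.8  0.4  0.5] gw 0.467 t 35.75
SHIFT [-0.001   0.0004  0.0806] TWIST 0.002
```

View pics/s22.png

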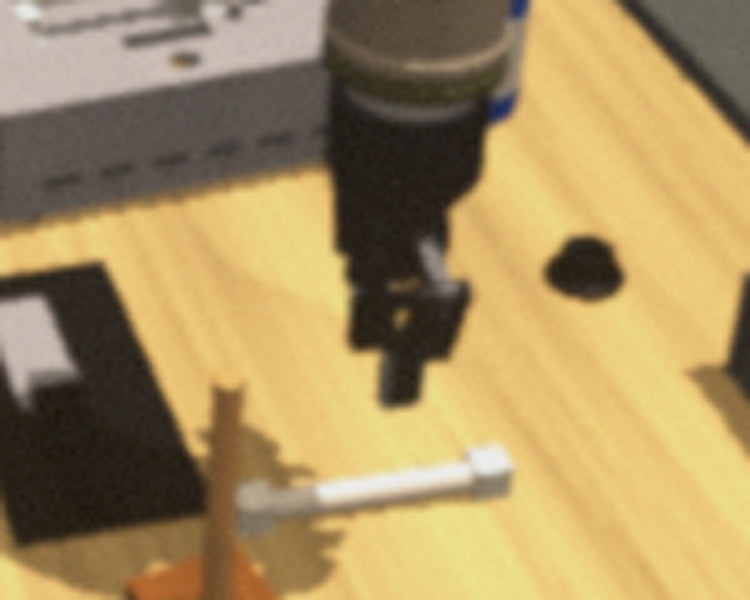

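Request:
jog_arm:
  steps: [0.04,-0.001,0,0.02,0,0.04,-0.001,0,0.04,0,0.04,-0.001,0,0.06,0,0.04,-0.001,0,0.07,0,0.04,-0.001,0,0.077,0,0.04,-0.001,0,0.08,0,0.04,-0.001,0,0.08,0,0.02,-0.001,0,0.08,0,0,-0.001,0,0.08,0,0,-0.001,0,0.08,0]

```text
clock: 36.8
position: [0.5877, -0.3016, 0.0216]
ee_rot: [1.0, -0.009, 0.001, 0.0]
ft_force: [0.2, 0.1, 4.8]
grip_width: 0.163
```

Request:
jog_arm:
  steps: [0,0,0,0,0,0,0,0,0,0,0,0,0,0,0,0,0,0,0,0,0,0,0,-0.01,0,0,0,0,-0.04,0,0,0,0,-0.08,0,0,0,0,-0.12,0,0,0,0,-0.15,0,0,0,0,-0.18,0]

```text
clock: 37.8
position: [0.587, -0.3012, 0.2028]
ee_rot: [1.0, -0.009, 0.0, -0.0]
ft_force: [1.0, 0.0, -1.4]
grip_width: 0.162
```

Run:
```python
from h import *
x,y=w2(0,-.025)
go(x,y,.2,np.degrees(WA)-90)
p,d=snap('side','s23.png',(280,130,430,310),3.3)
```

```text
pos [ 0.587  -0.3012  0.2028] jaw -91.0 tilt 0.03 j7 [-0.32  0.68  1.12  1.46 -0.61  1.38 -0.76] F [ 1.   0.  -1.4] gw 0.162 t 37.8
SHIFT [-0.0253 -0.4126  0.0029] TWIST -0.118
```

View pics/s23.png

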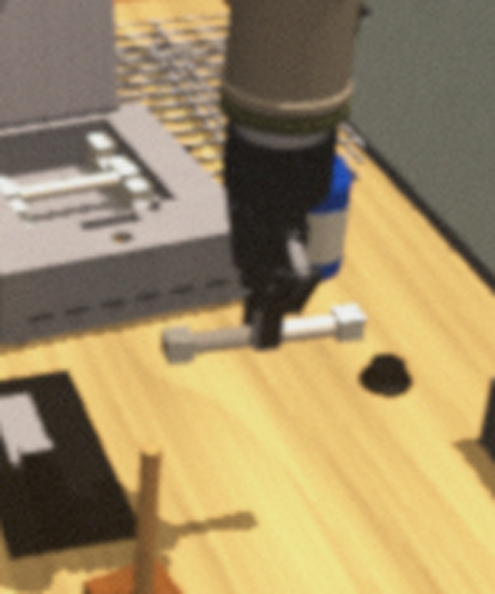

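Request:
jog_arm:
  steps: [0,-0.002,-0.03,0,-0.01,0,-0.005,-0.075,0,-0.02,0,-0.008,-0.12,0,-0.035,0,-0.011,-0.165,0,-0.05,0,-0.014,-0.21,0,-0.065,0,-0.017,-0.255,0,-0.08,0,-0.02,-0.3,0,-0.1,0,-0.022,-0.345,0,-0.118,0,-0.024,-0.385,0,-0.118,0,-0.0253,-0.4126,0,-0.118]

```text
clock: 38.85
position: [0.5685, 0.1153, 0.2008]
ee_rot: [0.999, 0.052, -0.0, -0.001]
ft_force: [-0.1, 0.5, -0.5]
grip_width: 0.164
```

Request:
jog_arm:
  steps: [0,0,0,0,0,0,0,0,0.01,0,0,0,0,0.02,0,0,0,0,0.03,0,0,0,0,0.04,0,0,0,0,0.05,0,0,0,0,0.06,0,0,0,0,0.06,0,0,0,0,0.06,0,0,0,0,0.06,0]

```text
clock: 39.85
position: [0.5693, 0.1117, 0.1412]
ee_rot: [0.999, 0.05, 0.0, -0.0]
ft_force: [-0.4, 0.3, -0.5]
grip_width: 0.164
```

Run:
```python
from h import *
p,d=snap('side','s24.png',(230,110,370,220),5)
snap('top','t24.png',(170,115,310,245),5.5)
x,y=w2(0,-.025)
go(x,y,.0805,np.degrees(WA)-90)
c=lambda P:((proj('side',P)-[230,110])*5).round(1)
T=manip.get_obs()['position'];r=R.from_quat(manip.get_obs()['ee_rot']).as_matrix()
for s in(-1,1): print('cap pred',c(T-[0,0,.0116]+r[:,0]*.065*s))
c=lambda P:((proj('top',P)-[170,115])*5.5).round(1)
for s in(-1,1): print('cap pred top',c(T-[0,0,.0016]+r[:,0]*.065*s))
```

```text
pos [0.5693 0.1118 0.1412] jaw -84.22 tilt 0.05 j7 [-1.16  0.58  1.18  1.76 -0.58  1.2  -1.28] F [ 0.8  0.5 -0.5] gw 0.159 t 39.95
SHIFT [-0.0005  0.      0.0607] TWIST 0.0
cap pred [287.7 345.5]
cap pred [475.2 314.6]
cap pred top [442.2 473.7]
cap pred top [412.  208.6]
```

View pics/s24.png

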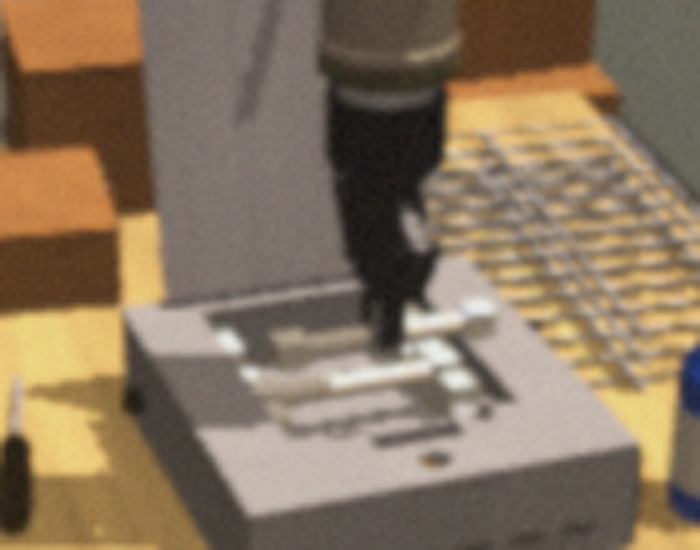

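View pics/t24.png

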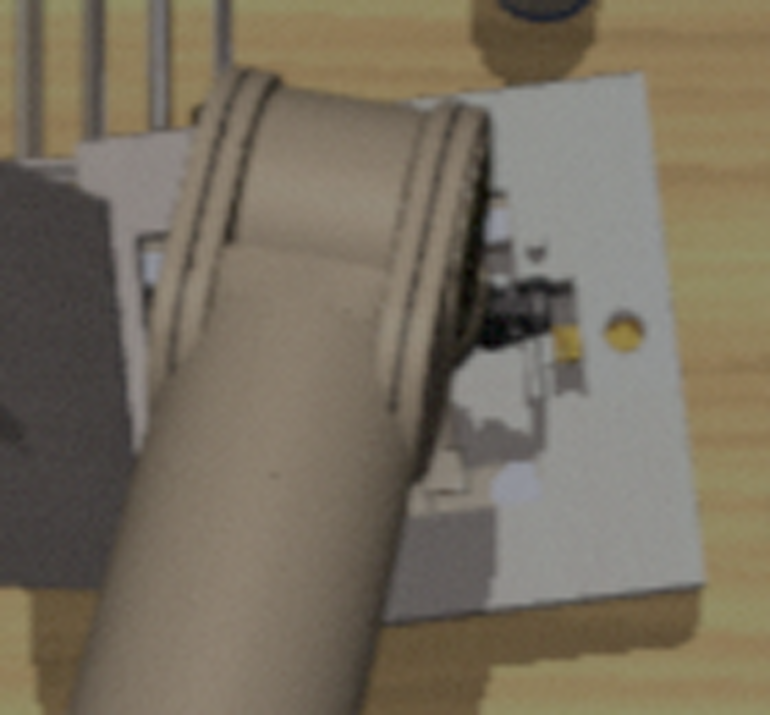

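Request:
jog_arm:
  steps: [0,-0.0005,0,0.015,0,0,-0.0005,0,0.03,0,0,-0.0005,0,0.04,0,0,-0.0005,0,0.046,0,0,-0.0005,0,0.05,0,0,-0.0005,0,0.054,0,0,-0.0005,0,0.058,0,0,-0.0005,0,0.06,0,0,-0.0005,0,0.061,0,0,-0.0005,0,0.061,0]

```text
clock: 40.95
position: [0.5686, 0.1117, 0.0798]
ee_rot: [0.999, 0.05, 0.0, -0.0]
ft_force: [-0.3, 0.5, -0.9]
grip_width: 0.161
```

Run:
```python
from h import *
p,d=snap('side','s25.png',(230,110,370,220),5)
x,y=w2(0,-.025)
go(x,y,.0805,np.degrees(WA)-90)
```

```text
pos [0.5687 0.1117 0.0799] jaw -84.22 tilt 0.02 j7 [-1.1   0.65  1.1   1.81 -0.65  1.1  -1.24] F [-0.8  0.4 -0.1] gw 0.16 t 41.0
SHIFT [ 0.0002  0.     -0.0006] TWIST 0.0
```

View pics/s25.png

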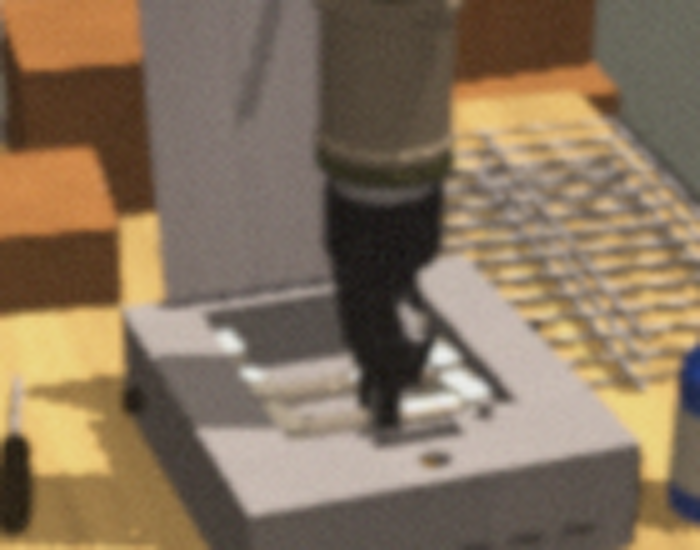

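Request:
jog_arm:
  steps: [0.02,0,0,0,0,0.03,0,0,0,0,0.035,0,0,0,0,0.035,0,0,0,0,0.035,0,0,-0.01,0,0.035,0,0,-0.03,0,0.035,0,0,-0.06,0,0.035,0,0,-0.1,0,0.03,0,0.04,-0.14,0,0.02,0,0.085,-0.18,0]

```text
clock: 42.0
position: [0.5759, 0.0395, 0.2508]
ee_rot: [0.999, 0.052, 0.0, 0.0]
ft_force: [0.9, -0.3, 0.5]
grip_width: 0.24
```

Request:
jog_arm:
  steps: [0,0,0.045,-0.02,0,0,0,0.09,-0.04,0,0,0,0.12,-0.06,0,0,0,0.14,-0.08,0,0,0,0.14,-0.1,0,0,0,0.14,-0.12,0,0,0,0.14,-0.13,0,0,0,0.14,-0.13,0,0,0,0.14,-0.13,0,0,0,0.14,-0.13,0]

```text
clock: 43.0
position: [0.5897, -0.0994, 0.3776]
ee_rot: [0.999, 0.05, -0.001, -0.0]
ft_force: [-0.1, 0.1, 0.4]
grip_width: 0.005
```

Run:
```python
from h import *
p,d=snap('side','s26.png')
p,d=snap('top','t26.png',(150,105,310,245),5)
go(.5,.1,.4)
P=cloud('side');W=towarm(P)
m=(abs(W[...,0])<.095)&(W[...,1]>.12)&(W[...,1]<.23)&(W[...,2]>.11)&(W[...,2]<.33)
q=W[m];A=np.c_[q[:,2]-.092,np.ones(len(q))];k=np.linalg.lstsq(A,q[:,1],rcond=None)[0];print(len(q),k,q[:,2].max())
```

```text
pos [ 0.5898 -0.0995  0.3778] jaw -84.21 tilt 0.06 j7 [-0.77  0.44  1.25  1.35 -0.42  1.63 -1.05] F [-0.3  0.3 -0.4] gw 0.0 t 43.1
SHIFT [-0.0692 -0.2075 -0.022 ] TWIST 0
3127 [0.19796505 0.13389646] 0.3171136588534408
```

View pics/t26.png

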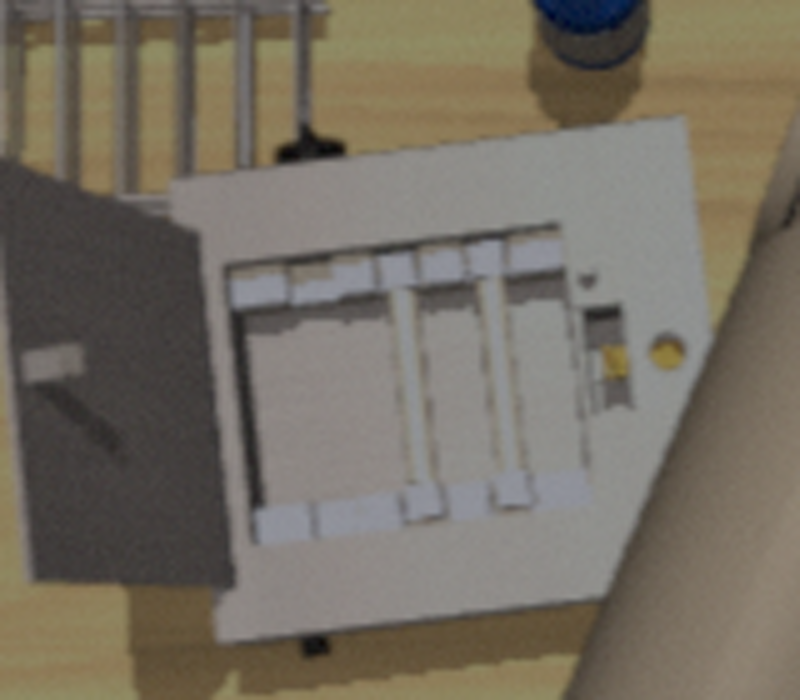

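View pics/s26.png

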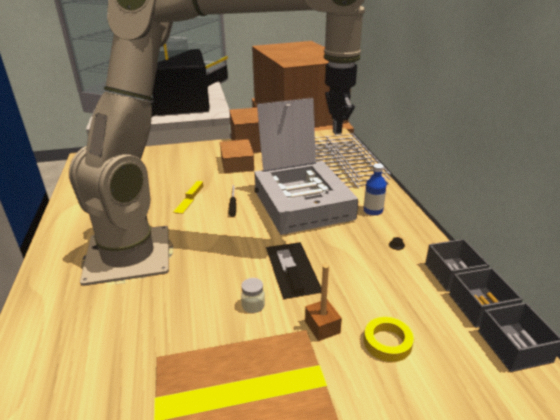

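Run:
```python
from h import *
x,y=w2(0,.25)
print(towarm(manip.get_obs()['position']))
go(x,y,.39,np.degrees(WA)-90)
```

```text
[-0.00047319 -0.23723431  0.37782775]
pos [ 0.5898 -0.0995  0.3778] jaw -84.21 tilt 0.06 j7 [-0.77  0.44  1.25  1.35 -0.42  1.63 -1.05] F [-0.3  0.3 -0.4] gw 0.0 t 43.1
SHIFT [ 0.0007 -0.4872 -0.012 ] TWIST 0.0
```

Request:
jog_arm:
  steps: [0,0,-0.03,-0.012,0,0,0,-0.06,-0.012,0,0,0,-0.09,-0.012,0,0,0,-0.12,-0.012,0,0,0,-0.15,-0.012,0,0,0,-0.18,-0.012,0,0,0,-0.21,-0.012,0,0,0,-0.23,-0.012,0,0,0,-0.24,-0.012,0,0,0,-0.24,-0.012,0]

```text
clock: 44.1
position: [0.5656, 0.1403, 0.3901]
ee_rot: [0.999, 0.051, -0.0, 0.0]
ft_force: [0.0, -0.3, 0.6]
grip_width: 0.004
```

Run:
```python
from h import *
x,y=w2(0,.25)
go(x,y,.39,np.degrees(WA)-90)
```

```text
pos [0.5656 0.1403 0.3901] jaw -84.1 tilt 0.05 j7 [-1.23  0.39  1.26  1.37 -0.37  1.64 -1.49] F [ 0.  -0.3  0.6] gw 0.004 t 44.1
SHIFT [ 0.001  -0.2462 -0.    ] TWIST 0.002
```

Request:
jog_arm:
  steps: [0,0.001,-0.03,0,0,0,0.001,-0.06,0,0,0,0.001,-0.09,0,0,0,0.001,-0.12,0,0,0,0.001,-0.15,0,0,0,0.001,-0.18,0,0,0,0.001,-0.21,0,0,0,0.001,-0.23,0,0,0,0.001,-0.246,0,0,0,0.001,-0.246,0,0]

```text
clock: 45.1
position: [0.5421, 0.3849, 0.3901]
ee_rot: [0.999, 0.051, -0.0, 0.0]
ft_force: [0.2, 0.2, -0.6]
grip_width: -0.001
```

Run:
```python
from h import *
x,y=w2(0,.25)
go(x,y,.312,np.degrees(WA)-90)
p,d=snap('side','s27.png',(200,20,380,210),4)
p,d=snap('top','t27.png',(100,65,310,245),3.5)
```

```text
pos [0.5421 0.3849 0.3901] jaw -84.14 tilt 0.04 j7 [-1.33  0.6   1.15  1.12 -0.55  1.73 -1.82] F [ 0.2  0.2 -0.6] gw -0.001 t 45.1
SHIFT [-0.0007 -0.0006  0.0781] TWIST 0.002
```

View pics/s27.png

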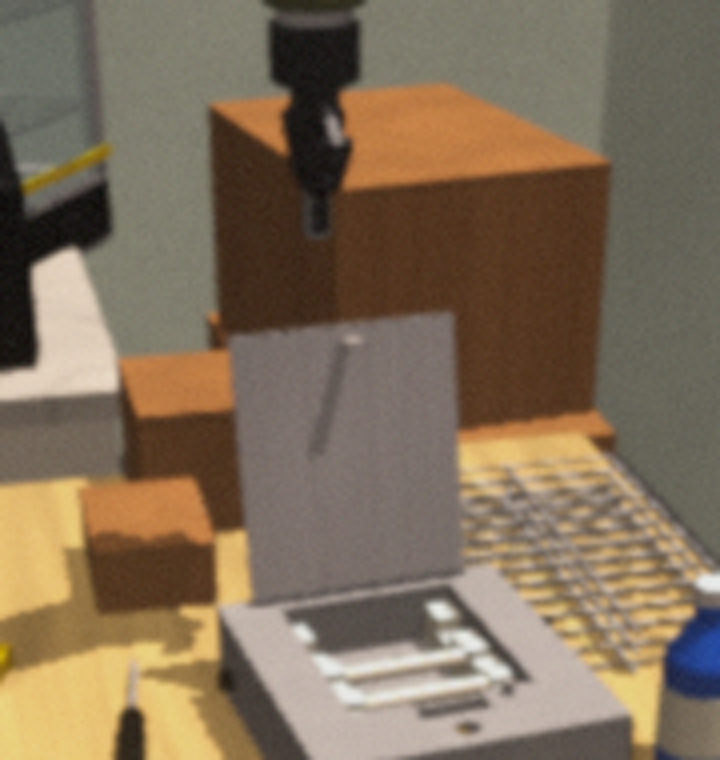

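View pics/t27.png

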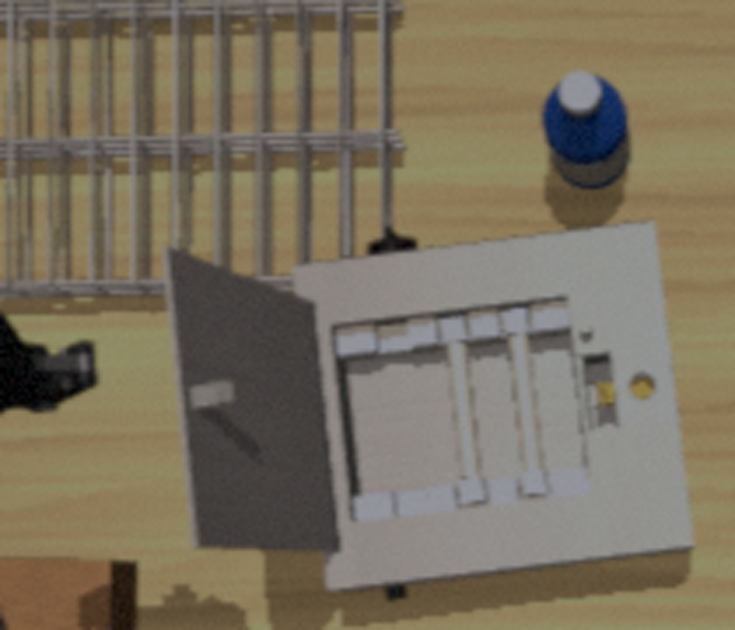

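Run:
```python
from h import *
p,d=last('top');save(p,'t27c.png',(190,145,275,220),9)
# path: corner track r=.205
T0=towarm(np.array([.5421,.3849,.390]))
for th in (1.77,1.6,1.5,1.4,1.2,1.0,.8,.6,.4,.25,.15):
    y=.135-.205*np.cos(th)+.002*np.sin(th)+.015; z=.092+.205*np.sin(th)+.002*np.cos(th)+.017
    print(th,'shift y from .25',round(y-.25,4),'z from .312',round(.312-z,4))
```

```text
1.77 shift y from .25 -0.0575 z from .312 0.0024
1.6 shift y from .25 -0.092 z from .312 -0.0019
1.5 shift y from .25 -0.1125 z from .312 -0.0016
1.4 shift y from .25 -0.1329 z from .312 0.0006
1.2 shift y from .25 -0.1724 z from .312 0.0112
1.0 shift y from .25 -0.2091 z from .312 0.0294
0.8 shift y from .25 -0.2414 z from .312 0.0545
0.6 shift y from .25 -0.2681 z from .312 0.0856
0.4 shift y from .25 -0.288 z from .312 0.1213
0.25 shift y from .25 -0.2981 z from .312 0.1503
0.15 shift y from .25 -0.3024 z from .312 0.1704
```

View pics/t27c.png

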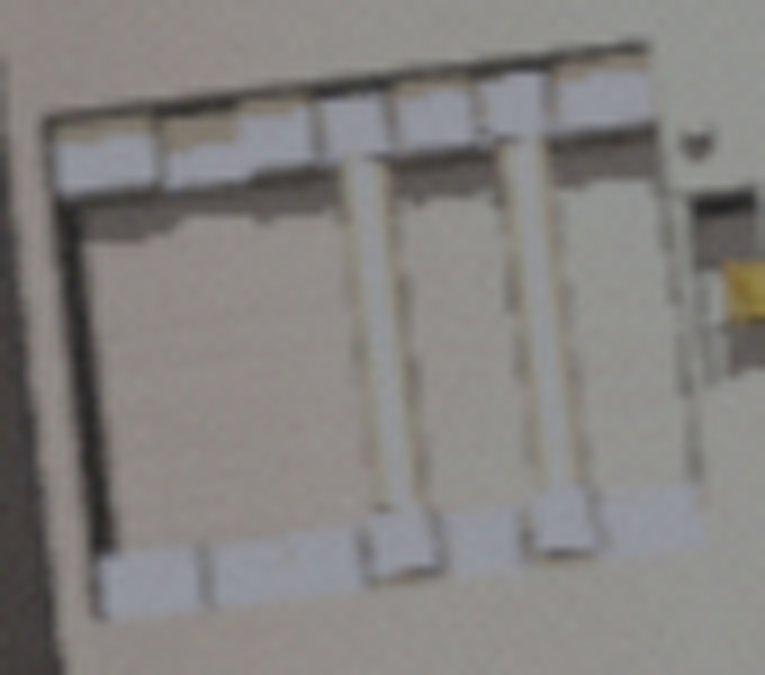

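Request:
jog_arm:
  steps: [0,-0.0007,0,0.02,0,0,-0.0007,0,0.045,0,0,-0.0007,0,0.065,0,0,-0.0007,0,0.078,0,0,-0.0007,0,0.078,0,0,-0.0007,0.01,0.078,0,0,-0.0007,0.02,0.078,0,0,-0.0007,0.03,0.078,0,0,-0.0007,0.03,0.078,0,0,-0.0007,0.03,0.078,0]

```text
clock: 46.2
position: [0.5445, 0.3537, 0.3131]
ee_rot: [0.999, 0.05, 0.0, -0.0]
ft_force: [0.3, 0.7, -0.2]
grip_width: -0.002
```

Request:
jog_arm:
  steps: [0,0,0.015,0,0,0,0,0.03,0,0,0,0,0.045,0,0,0,0,0.06,-0.001,0,0,0,0.072,-0.001,0,0,0,0.084,-0.001,0,0,0,0.095,0,0,0,0,0.105,0.001,0,0,0,0.115,0.003,0,0,0,0.125,0.006,0]

```text
clock: 47.2
position: [0.5571, 0.2288, 0.3065]
ee_rot: [0.999, 0.05, 0.0, -0.0]
ft_force: [1.2, 0.3, 1.6]
grip_width: -0.0
```

Run:
```python
from h import *
go(.5,.1,.312,np.degrees(WA)-90)
print(towarm(manip.get_obs()['position']))
p,d=snap('side','s28.png',(200,20,380,210),4)
```

```text
pos [0.5571 0.2288 0.3065] jaw -84.21 tilt 0.02 j7 [-1.34  0.47  1.22  1.48 -0.44  1.5  -1.59] F [1.2 0.3 1.6] gw -0.0 t 47.2
SHIFT [-0.0698  0.1224 -0.0055] TWIST 0.0
[-1.10153413e-05  9.27190857e-02  3.06527300e-01]
```

View pics/s28.png

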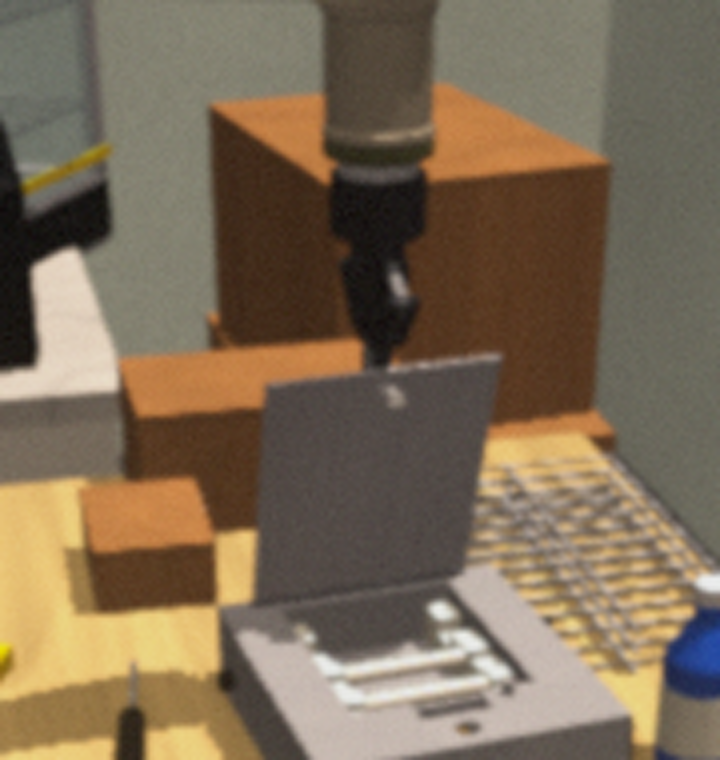

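Request:
jog_arm:
  steps: [0,0,0.015,0.006,0,0,0,0.034,0.015,0,0,0,0.052,0.024,0,0,0,0.068,0.036,0,0,0,0.084,0.049,0,0,0,0.098,0.064,0,0,0,0.111,0.08,0,0,0,0.122,0.097,0,0,0,0.131,0.115,0,0,0,0.138,0.13,0]

```text
clock: 48.25
position: [0.5704, 0.0908, 0.1748]
ee_rot: [0.999, 0.05, -0.0, 0.0]
ft_force: [0.4, -0.3, -0.2]
grip_width: 0.001
```

Run:
```python
from h import *
go(.5,.1,.312,np.degrees(WA)-90)
print(towarm(manip.get_obs()['position']))
p,d=snap('side','s29.png',(200,20,380,210),4)
```

```text
pos [0.5704 0.0908 0.1748] jaw -84.28 tilt 0.06 j7 [-1.12  0.5   1.16  1.73 -0.48  1.24 -1.31] F [ 0.4 -0.3 -0.2] gw 0.001 t 48.25
SHIFT [-0.0692 -0.0161 -0.1371] TWIST -0.001
[-0.00065211 -0.04598288  0.1748024 ]
```

View pics/s29.png

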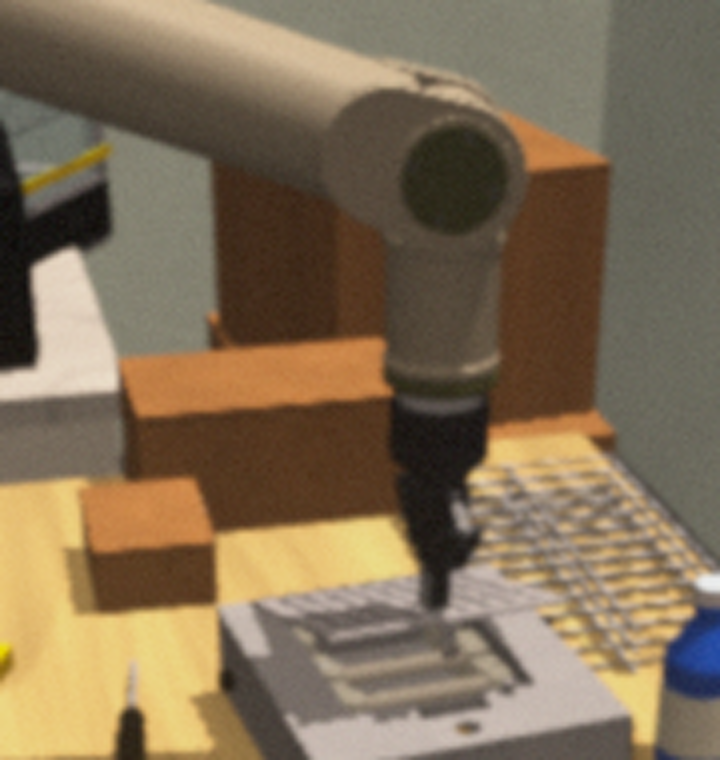

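Request:
jog_arm:
  steps: [0,0,0,-0.012,0,0,0,0.018,-0.015,0,0,0,0.036,-0.012,0,0,0,0.036,0,0,0,0,0.036,0.012,0,0,0,0.036,0.022,0,0,0,0.036,0.032,0,0,0,0.036,0.04,0,0,0,0.036,0.046,0,0,0,0.036,0.05,0]

```text
clock: 49.3
position: [0.5744, 0.0565, 0.1263]
ee_rot: [0.999, 0.05, -0.0, 0.0]
ft_force: [-5.4, -0.1, 13.8]
grip_width: 0.001
```

Run:
```python
from h import *
go(.5,.1,.312,np.degrees(WA)-90)
print(towarm(manip.get_obs()['position']))
p,d=snap('side','s30.png',(220,100,380,230),4.5)
```

```text
pos [0.5744 0.0565 0.1263] jaw -84.21 tilt 0.02 j7 [-1.02  0.55  1.1   1.78 -0.54  1.15 -1.22] F [-5.4 -0.1 13.8] gw 0.001 t 49.3
SHIFT [-0.0697 -0.0508 -0.1857] TWIST 0.0
[-4.82308224e-05 -8.04943996e-02  1.26276753e-01]
```

View pics/s30.png

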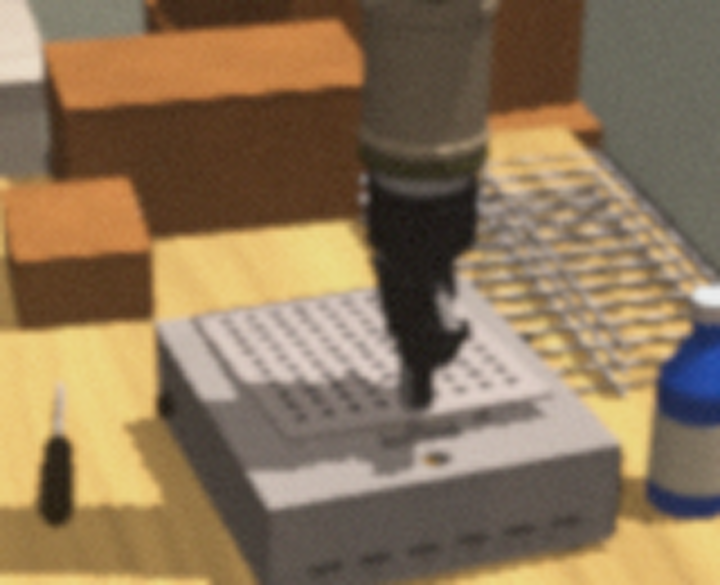

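Request:
jog_arm:
  steps: [0,0,0,0.001,0,0,0,0,0.002,0,0,0,0,0.003,0,0,0,0,0.004,0,0,0,0,0.005,0,0,0,0,0.006,0,0,0,0,0.006,0,0,0,0,0.006,0,0,0,0,0.006,0,0,0,0,0.006,0]

```text
clock: 50.35
position: [0.5747, 0.0562, 0.1216]
ee_rot: [0.999, 0.05, 0.0, -0.0]
ft_force: [-5.5, -0.5, 12.0]
grip_width: -0.005
```

Request:
jog_arm:
  steps: [0,0,0,0.001,0,0,0,0,0.002,0,0,0,0,0.003,0,0,0,0,0.004,0,0,0,0,0.005,0,0,0,0,0.006,0,0,0,0,0.006,0,0,0,0,0.006,0,0,0,0,0.006,0,0,0,0,0.006,0]

```text
clock: 51.35
position: [0.5746, 0.056, 0.1149]
ee_rot: [0.999, 0.05, 0.0, 0.0]
ft_force: [-2.1, -2.1, 5.5]
grip_width: -0.002
```

Request:
jog_arm:
  steps: [0,0,0,0.001,0,0,0,0,0.0015,0,0,0,0,0.002,0,0,0,0,0.0025,0,0,0,0,0.003,0,0,0,0,0.0035,0,0,0,0,0.004,0,0,0,0,0.004,0,0,0,0,0.004,0,0,0,0,0.004,0]

```text
clock: 52.35
position: [0.5747, 0.0562, 0.1114]
ee_rot: [0.999, 0.05, 0.0, -0.0]
ft_force: [-5.2, -1.9, 13.7]
grip_width: -0.001
```

Run:
```python
from h import *
go(.5,.1,.312,np.degrees(WA)-90)
p,d=snap('side','s31.png',(220,100,380,230),4.5)
```

```text
pos [0.5747 0.0562 0.1114] jaw -84.23 tilt 0.03 j7 [-1.01  0.57  1.08  1.79 -0.55  1.13 -1.21] F [-5.2 -1.9 13.7] gw -0.001 t 52.35
SHIFT [-0.0698 -0.0511 -0.2006] TWIST 0.0
```

View pics/s31.png

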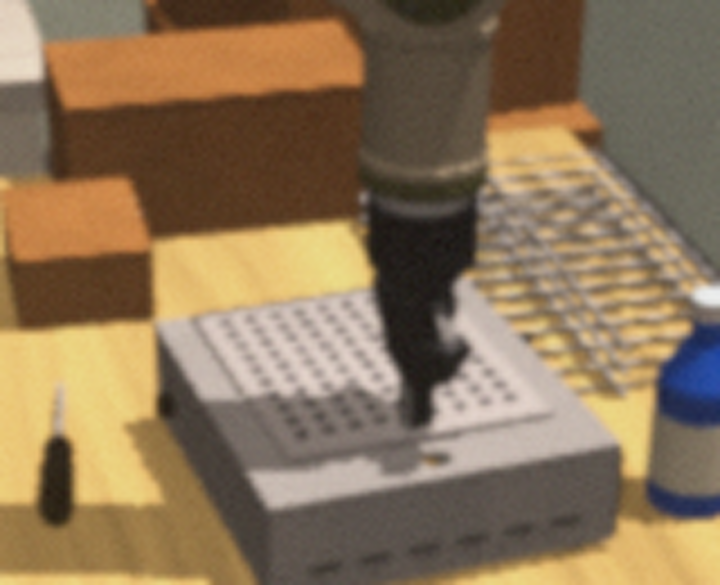

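Request:
jog_arm:
  steps: [0,0,0,0.0005,0,0,0,0,0.001,0,0,0,0,0.001,0,0,0,0,0.001,0,0,0,0,0,0,0,0,0,-0.01,0,0,0,0,-0.03,0,0,0,0,-0.06,0,0,0,0,-0.1,0,0,0,0,-0.15,0]

```text
clock: 53.4
position: [0.5736, 0.057, 0.2612]
ee_rot: [0.999, 0.051, -0.001, 0.0]
ft_force: [1.9, 0.6, 0.1]
grip_width: 0.001
```

Request:
jog_arm:
  steps: [0,0,0,-0.04,0,0,0,0.04,-0.06,0,0,0,0.08,-0.06,0,0,0,0.12,-0.06,0,0,0,0.16,-0.06,0,0,0,0.2,-0.06,0,0,0,0.2,-0.06,0,0,0,0.2,-0.06,0,0,0,0.2,-0.06,0,0,0,0.2,-0.06,0]

```text
clock: 54.4
position: [0.595, -0.1407, 0.3205]
ee_rot: [0.999, 0.052, 0.0, -0.0]
ft_force: [-0.2, -0.1, -0.0]
grip_width: -0.003
```

Run:
```python
from h import *
p,d=snap('side','s32.png')
p,d=snap('top','t32.png',(150,105,490,285),2.3)
go(.5,.1,.312)
W=towarm(cloud('top'))
m=(abs(W[...,0])<.09)&(W[...,1]>-.085)&(W[...,1]<.125)&(W[...,2]>.087)&(W[...,2]<.15)
q=W[m];A=np.c_[q[:,0],q[:,1]-.135,np.ones(len(q))];print(len(q),np.linalg.lstsq(A,q[:,2],rcond=None)[0])
P=cloud('top')
m=(P[...,2]>.005)
r=P[(abs(P[...,0]-.443)<.015)&(P[...,1]>-.18)&(P[...,1]<-.1)];print('blade',np.median(r[:,2]))
```

```text
pos [ 0.5949 -0.1411  0.3206] jaw -84.1 tilt 0.02 j7 [-0.67  0.47  1.18  1.43 -0.43  1.53 -0.98] F [0.2 0.5 0.5] gw -0.001 t 54.5
SHIFT [-0.0696 -0.2496  0.0086] TWIST 0
4918 [-0.00046408 -0.00723596  0.09575964]
blade 0.6769022714236805
```

View pics/s32.png

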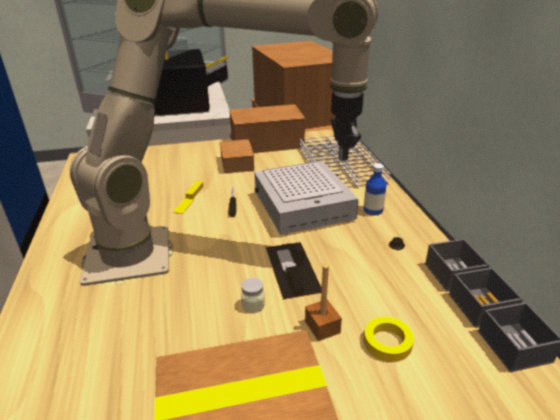

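View pics/t32.png

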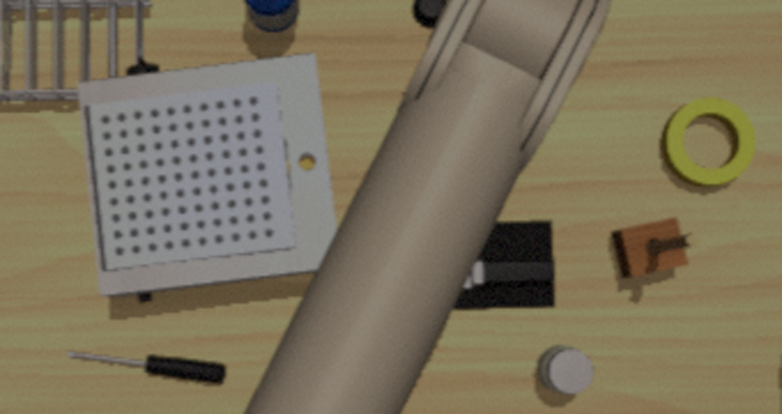

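Run:
```python
from h import *
p,d=snap('side','s33.png',(220,150,420,340),4)
print(manip.hand_in())
```

```text
the job is handed in; nothing more can be done
None
```

View pics/s33.png

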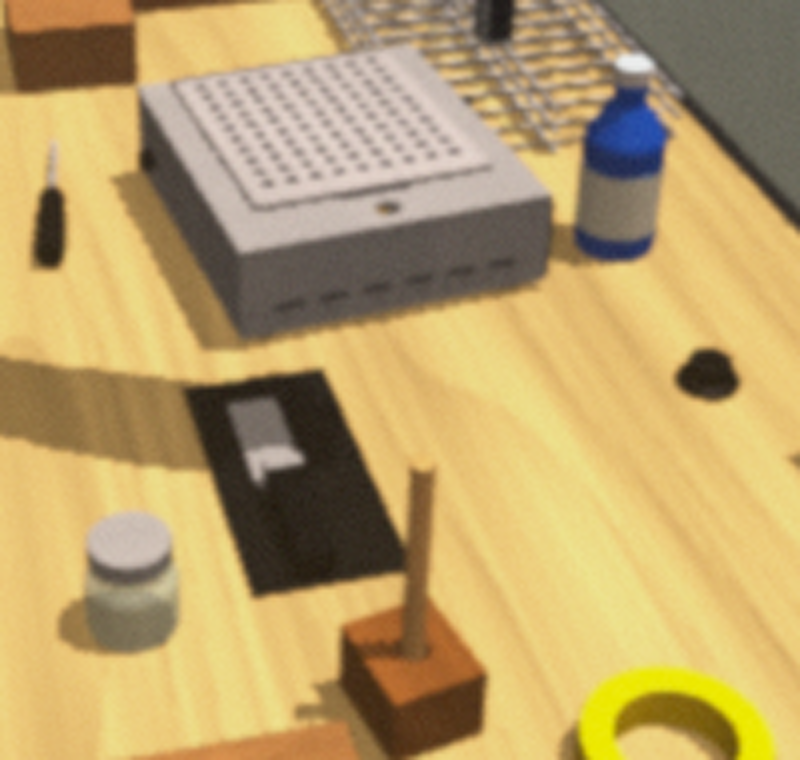

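I handed the job in at about 54.5 s on the robot clock, with every step carried out; no verdict was reported. I pushed the catch with the dowel, levered the plate open with the pry blade, and laid both tubes in holders 1 and 0. Only two tubes were on the bench. I then shut the plate by pressing the middle of its free edge with about 14 N.

- **Tubes:** one was knocked a few centimetres aside early on, so I measured it again before picking it up. A top view just before closing showed both seated in their slots. Once the plate was shut they could no longer be checked.
- **Plate:** it stayed down after release, at about 0.007 rad by the depth fit, so it appears caught.
- **Tools and bystanders:** the dowel stands in the block and the blade lies flat on the mat. The bystanders looked where they started by eye; I did not measure them. The robot was touching nothing.

One check failed: my last depth check of the blade height was blocked by the arm. The statement about the blade rests on the camera pictures alone.

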